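Load the slide dryer and set its blank selector by clicks

TASK

Get the slide dryer running: first turn the blank black selector on the grey control box anticlockwise all the way to its end stop (off), and only then hang every slide basket standing on the bench by its handle on the dryer's hooks, one basket to a hook. When all hang, turn the selector clockwise exactly four clicks from the end stop, then press the green start button fully down and let it go. Leave the other things on the bench where they are.

Things in the scene. Friction and masses are not known exactly. Their poses are not given: they have to be found in the camera images.
- selector (a joint): angle of the blank selector knob on top of the grey control box, rad, axis vertical: 0 at its anticlockwise end stop (off), growing clockwise seen from above. Eight click positions 0.5236 rad (30 degrees) apart, 0 to 3.665, with hard stops at both ends; a sprung ball pulls the knob into the nearest position when let go. It takes about 0.15 N m to turn it over a click. Grip bar of the knob: 46 mm long, 14 mm wide, both ends alike, with no mark.
- selector_grip (a point): the selector knob: point on its vertical axis, 20 mm above the box top, at the middle of the height of the black grip bar, which stands from 7 to 33 mm above the box top (box top is 50 mm above the bench). Its x axis runs along the 46 mm bar, its y axis across the 14 mm width, z up; it turns with the knob. Below the bar is a round skirt of 26 mm radius, its top 7 mm above the box top.
- control: grey control box, 100 x 125 x 50 mm (x, y, z), fixed to the bench; origin at the centre of its underside, z up. The selector's axis is 26 mm along its +y, the start button 38 mm along its -y, both on its top. Behind the bench a tall wall column has its face in plan from about x 0.61, y -0.08 to x 0.75, y 0.46: keep long swings of the arm close in.
- start_top (a point): centre of the top of the green round start button (radius 13 mm) on the control box; it is pressed straight down
- start (a joint): travel of the start button, m: 0 released, 0.006 fully down; it springs back; fully down takes 4 N
- dryer: white slide dryer, housing 70 x 310 x 150 mm, with a steel strip to 166 mm height along the front of its top, fixed to the bench; origin at the centre of the housing's underside, z up; its front with the grille and three steel hooks looks along its -x axis. A 12 mm high drip tray lies in front of it under the hooks.
- hook_0 (a point): seat of the left-hand one of the dryer's three hooks (seen from the front; 108 mm apart), on the top of the steel prong, 160 mm above the bench. The prong (a flat steel bar, 16 mm wide, 6 mm thick) points along the dryer's -x; its tip, 25 to 30 mm in front of the seat, is turned up and ends 11 mm above the seat; a black stop plate, 22 mm wide, stands 18 to 23 mm behind the seat and also ends 11 mm above it. The point's axes are those of the dryer.
- hook_1 (a point): seat of the middle one of the dryer's three hooks (seen from the front; 108 mm apart), on the top of the steel prong, 160 mm above the bench. The prong (a flat steel bar, 16 mm wide, 6 mm thick) points along the dryer's -x; its tip, 25 to 30 mm in front of the seat, is turned up and ends 11 mm above the seat; a black stop plate, 22 mm wide, stands 18 to 23 mm behind the seat and also ends 11 mm above it. The point's axes are those of the dryer.
- hook_2 (a point): seat of the right-hand one of the dryer's three hooks (seen from the front; 108 mm apart), on the top of the steel prong, 160 mm above the bench. The prong (a flat steel bar, 16 mm wide, 6 mm thick) points along the dryer's -x; its tip, 25 to 30 mm in front of the seat, is turned up and ends 11 mm above the seat; a black stop plate, 22 mm wide, stands 18 to 23 mm behind the seat and also ends 11 mm above it. The point's axes are those of the dryer.
- basket_blue_tab (a point): blue grip tab of a steel slide basket, at the tab's centre, 125 mm above the basket's underside. Tab 12 mm thick (point x), 30 mm wide (point y), 50 mm high (z, 100 to 150 mm above the underside). The basket (0.10 to 0.20 kg) below is 44 x 84 x 36 mm (x, y, z), front and back alike. None if this basket is absent.
- basket_blue_eye (a point): inside top of the handle of the basket with the blue tab, 90 mm above the basket's underside and 35 mm below the tab's centre: the point that rests on a hook. The handle is a bent steel strip, 16 mm wide along the point's x and 6 mm thick; its crown runs along the point's y, flat for 34 mm, then falls 13 mm to the corners 37 mm to either side; the opening under it is 70 mm wide and 54 mm high at the crown, and is entered along the point's x, from either side.
- basket_blue: the basket with the blue tab: origin at the centre of its underside, z up, axes as its tab's
- basket_green_tab (a point): green grip tab of a steel slide basket, at the tab's centre, 125 mm above the basket's underside. Tab 12 mm thick (point x), 30 mm wide (point y), 50 mm high (z, 100 to 150 mm above the underside). The basket (0.10 to 0.20 kg) below is 44 x 84 x 36 mm (x, y, z), front and back alike. None if this basket is absent.
- basket_green_eye (a point): inside top of the handle of the basket with the green tab, 90 mm above the basket's underside and 35 mm below the tab's centre: the point that rests on a hook. The handle is a bent steel strip, 16 mm wide along the point's x and 6 mm thick; its crown runs along the point's y, flat for 34 mm, then falls 13 mm to the corners 37 mm to either side; the opening under it is 70 mm wide and 54 mm high at the crown, and is entered along the point's x, from either side.
- basket_green: the basket with the green tab: origin at the centre of its underside, z up, axes as its tab's
- basket_yellow_tab (a point): yellow grip tab of a steel slide basket, at the tab's centre, 125 mm above the basket's underside. Tab 12 mm thick (point x), 30 mm wide (point y), 50 mm high (z, 100 to 150 mm above the underside). The basket (0.10 to 0.20 kg) below is 44 x 84 x 36 mm (x, y, z), front and back alike. None if this basket is absent.
- basket_yellow_eye (a point): inside top of the handle of the basket with the yellow tab, 90 mm above the basket's underside and 35 mm below the tab's centre: the point that rests on a hook. The handle is a bent steel strip, 16 mm wide along the point's x and 6 mm thick; its crown runs along the point's y, flat for 34 mm, then falls 13 mm to the corners 37 mm to either side; the opening under it is 70 mm wide and 54 mm high at the crown, and is entered along the point's x, from either side.
- basket_yellow: the basket with the yellow tab: origin at the centre of its underside, z up, axes as its tab's
- brown_bottle: brown glass bottle with black cap, 42 mm wide, 99 mm high, a bystander; origin at the centre of its underside
Not all that is in view belongs to the job. What is shaped like the basket_green but red is not meant.

How it is judged:
On the way, in this order (a step that is already met when the one before it is completed fails the run):
1. the selector is at its anticlockwise end stop (value of joint selector below 0.15 rad), for 0.2 s.
2. every basket present hangs by its handle on a hook of its own, let go, with the selector still at its end stop ((distance between basket_blue_eye and hook_0 below 0.035 m or distance between basket_blue_eye and hook_1 below 0.035 m or distance between basket_blue_eye and hook_2 below 0.035 m) and angle between each of basket_blue_eye, basket_green_eye, basket_yellow_eye's own z axis and vertical below 0.6 rad and (distance between basket_green_eye and hook_0 below 0.035 m or distance between basket_green_eye and hook_1 below 0.035 m or distance between basket_green_eye and hook_2 below 0.035 m) and (distance between basket_yellow_eye and hook_0 below 0.035 m or distance between basket_yellow_eye and hook_1 below 0.035 m or distance between basket_yellow_eye and hook_2 below 0.035 m) and horizontal distance between basket_blue_eye and basket_green_eye above 0.06 m and horizontal distance between each of basket_blue_eye, basket_green_eye and basket_yellow_eye above 0.06 m and contact force between the fingers and basket_blue below 0.2 N and contact force between the fingers and basket_green below 0.2 N and contact force between the fingers and basket_yellow below 0.2 N and value of joint selector below 0.15 rad), for 0.3 s.
3. the selector stands four clicks clockwise from its end stop (value of joint selector between 1.9244 and 2.2644 rad), for 0.5 s.
4. the start button is pressed down, the selector standing at four clicks (all of step 3 and value of joint start above 0.0045 m), for 0.05 s.
At the end, for the whole second after the job is handed in: Every basket present hangs let go on a hook of its own (handle peak within 35 mm of a seat, 60 mm apart, leaning under 0.6 rad); the selector is at rest within 0.17 rad of four clicks (2.094 rad); the start button is back up (under 1.5 mm) (all of step 3 and (distance between basket_blue_eye and hook_0 below 0.035 m or distance between basket_blue_eye and hook_1 below 0.035 m or distance between basket_blue_eye and hook_2 below 0.035 m) and angle between each of basket_blue_eye, basket_green_eye, basket_yellow_eye's own z axis and vertical below 0.6 rad and (distance between basket_green_eye and hook_0 below 0.035 m or distance between basket_green_eye and hook_1 below 0.035 m or distance between basket_green_eye and hook_2 below 0.035 m) and (distance between basket_yellow_eye and hook_0 below 0.035 m or distance between basket_yellow_eye and hook_1 below 0.035 m or distance between basket_yellow_eye and hook_2 below 0.035 m) and horizontal distance between basket_blue_eye and basket_green_eye above 0.06 m and horizontal distance between each of basket_blue_eye, basket_green_eye and basket_yellow_eye above 0.06 m and contact force between the fingers and basket_blue below 0.2 N and contact force between the fingers and basket_green below 0.2 N and contact force between the fingers and basket_yellow below 0.2 N and value of joint start below 0.0015 m and velocity of joint selector below 0.05 rad/s); the robot touches nothing.
It fails at once if the brown bottle was moved by more than 4 cm (distance of brown_bottle from where it was at the start of the episode above 0.04 m).
Of basket_blue, basket_green, basket_yellow only 2 to 3 are there at a start; the rules pass over those that are not, and their reading is None.
At some moment in a run one of basket_blue, basket_green, basket_yellow may be knocked a few centimetres aside while the robot is not near it.
It also fails if it takes over 200 s, if anything falls off the work surface, if the arm or the gripper's body presses on something with over 40 N, if the wrist force passes 120 N, or if a joint passes its speed limit or range.

ROBOT

A 7-joint arm with a two-finger parallel gripper is mounted at the origin on the work surface; the furniture and walls round the work are solid. World frame = base frame: x ahead of the robot, y to its left, z up, the work surface at z = 0. Lengths are in m, angles in rad, forces in N, time in s.
With the tool pointing down it reaches from about 0.4 to 0.85 m from the base axis. Payload 4.5 kg.
Tool frame: the origin (TCP) lies at the centre of the arm's flange, where the gripper is bolted on; the fingertips stand 166 mm ahead of it and the grasp point (between the pads) lies 147 mm ahead of it; z points along the fingers, x is the direction in which the jaws open and shut, and the axes are right-handed (so a half turn about z gives the same grasp; the last joint's range is limited). The gripper opens to 88 mm and grips with 3 to 60 N. Pads are 18 mm wide; open, the fingers measure 123 mm over their backs; the gripper's body (75 mm by 187 mm) begins 45 mm behind the grasp point.
Start: joints at [-1.067, 0.689, -0.195, 1.565, 0.157, 0.902, -0.215], TCP at [0.283, 0.557, 0.405] pointing down, gripper open.
Joint ranges: [-3.01, 3.01], [-0.46, 2.08], [-1.47, 1.51], [0.13, 2.56], [-1, 4.14], [0.04, 2.09], [-2.66, 2.66]. Speed limits (rad/s): [2.57, 2.57, 3.14, 3.14, 3.14, 3.14, 3.14].

INTERFACE

Orientations are given as [roll, pitch, yaw] about the fixed x, y, z axes, in that order (R = Rz(yaw) Ry(pitch) Rx(roll)).
In Python, from bench import env, eyes, job, models gives the robot as it stands.
- The arm moves only by the tool servo_tool, never from a script. Its argument "commands" is one flat list of numbers, 6 for each row, row after row: the shift along the world's x, y, z in m, then the turn, a rotation vector about the world's x, y, z in rad. In form: [x, y, z, ax, ay, az, x, y, z, ax, ay, az, ...]. A call has 1 to 12 rows; each row is the pose to reach, as a shift and turn from the pose measured when the call began; what a row does not reach only later rows make up. A row lasts 1/12 s, in which the tool goes at most 41.7 mm and 7.16 degrees, less where a joint would pass 70% of its speed; a pose out of reach is approached as far as the arm can. A call with a gripper value outside its range is refused whole. "hand" is the finger opening in m, from 0 to 0.0881, set as the call begins (left out, the last holds). The fingers move at their own pace and stop on an object; the grip force is fixed at half the most. Time passes only in rows, so rows that repeat a pose let the fingers close. It gives the time, the measured TCP pose, the force and the opening at its end, in the units of the state.
- env.sense(): the state, without advancing time (a new reading comes with each control period).
- eyes.read_camera(name): name is "side" or "top" or "wrist"; returns (picture, depth): 384x512x3 uint8, red, green, blue; 384x512 float32, m along the optical axis (not along the pixel's ray), 0 where there is no reading.
- eyes.get_calibration(name): a dict with "fx", "fy", "cx", "cy" (pixels), "rvec" (rotation vector, rad) and "tvec" (3), from world to camera coordinates, as OpenCV has them. Camera axes: x right, y down, z forward; pixel columns grow to the right and rows downward; lengths in m; the calibration is good to about 2 mm. A picture is of the moment at which its call begins: read the wrist's pose just before it. get_calibration takes no time and is no camera call; for the wrist camera it gives the pose at the moment of the call.
- job.job_done(): hands the job in, once; it reports no verdict.
Trained networks look in the newest picture that a camera, given by its name, has taken for a name from the list of things; names that differ only in an ending like _2 or _b are one class to them, and where a whole thing is asked for, a point or a joint stands for the part that bears it (a point fixed in the world has none). Each returns a list of dicts, best first, with "score" (0 to 1); they miss things now and then, are a little off and sometimes report something else, mostly with a low value. They report only what shows in the picture. A call takes as long as a camera call. They do not tell look-alikes from the thing itself.
- models.recognise(camera, label): "rect" ([left, top, right, bottom] in pixels, round what is visible of it).
- models.regions_of(camera, label): "region" (384x512 bool, what is visible of it) and "rect" ([left, top, right, bottom] in pixels, round what is visible of it).
- models.tip_of(camera, label): "at" ([column, row] in pixels: a listed point, or the origin of a listed thing).
The state is a dict: "time": time; "joint_positions": joint angles; "qd": joint speeds; "effort": joint torques, N m; "tool_pos": TCP position; "orientation": TCP orientation; "force": force on the tool from outside, world axes, zero at the start; "wrist_torque": the same for the moment, N m; "grip_width": finger opening in m.
Only numpy, scipy, OpenCV 4.12 (cv2) and the standard library are available. Lean on these libraries where they do the work, as an engineer would, in place of code of your own. Each camera call takes 0.05 s, during which the arm holds its last target. There are 200 camera calls.

## Working session

There is one attempt and no reset: what is moved stays moved. The work goes in short steps, Python scripts to look and compute and a tool call to move; the robot and the scene stay as the last step left them, time stands still between calls to the robot, and variables do not carry over. Pictures are saved under pics/ and viewed, about 12 in all and at most 16, crops included, and the job is handed in when it is done.

Besides the shell and the picture viewer there is one more tool, called in YAML: its name, and indented under it one key for each argument. servo_tool: Moves the arm, as the interface text tells. Its arguments: {"type":"object","properties":{"commands":{"type":"array"},"hand":{"type":"number"}},"required":["commands"]}

```bash
mkdir -p pics; cat > h.py <<'E'
import numpy as np, cv2
from scipy.spatial.transform import Rotation as Ro
from bench import env, eyes, job, models
def snap(n):
    cal=eyes.get_calibration(n); im,d=eyes.read_camera(n); return im,d,cal
def cloud(d,cal):
    v,u=np.indices(d.shape); P=np.stack([(u-cal['cx'])/cal['fx']*d,(v-cal['cy'])/cal['fy']*d,d],-1)
    R=cv2.Rodrigues(np.array(cal['rvec'],float))[0]
    W=(P-np.array(cal['tvec']).ravel())@R
    W[d<=0]=np.nan; return W
def save(im,f): cv2.imwrite('pics/'+f,im[...,::-1])
def st():
    s=env.sense(); print({k:np.round(s[k],4).tolist() for k in('time','joint_positions','tool_pos','orientation','force','grip_width')})
E
cat > a.py <<'E'
from h import *
st()
ims=[]
for n in('top','side'):
    im,d,c=snap(n); ims.append(im); W=cloud(d,c); np.savez(n+'.npz',im=im,W=W)
    print(n,'cam at',-(cv2.Rodrigues(np.array(c['rvec'],float))[0].T@np.array(c['tvec']).ravel()).round(3))
    for l in['selector','control','start_top','dryer','hook_0','hook_1','hook_2','basket_blue_tab','basket_green_tab','basket_yellow_tab','brown_bottle']:
        if l.endswith(('tab','bottle','selector','dryer','control')):
            r=models.regions_of(n,l)[:2]
            for q in r:
                p=W[q['region']]; p=p[~np.isnan(p[:,0])]
                print(n,l,round(q['score'],2),np.round(q['rect']).tolist(),np.median(p,0).round(3),p.max(0).round(3) if len(p) else'')
        else:
            for q in models.tip_of(n,l)[:2]:
                u,v=np.round(q['at']).astype(int); print(n,l,round(q['score'],2),u,v,W[v,u].round(3))
save(np.hstack(ims)[:, :],'x.png') if 0 else None
save(ims[0],'top0.png'); save(ims[1],'side0.png')
E
python3 a.py
```

```text
{'time': 0.0, 'joint_positions': [-1.0672, 0.69, -0.1945, 1.5664, 0.1573, 0.9025, -0.2151], 'tool_pos': [0.2828, 0.557, 0.4039], 'orientation': [3.1414, 0.0019, 1.1011], 'force': [-0.6623, -0.2954, -0.3053], 'grip_width': 0.088}
top cam at [0.134 0.006 1.746]
top selector 0.55 [333.0, 181.0, 342.0, 194.0] [ 0.421 -0.256  0.059] [ 0.449 -0.232  0.088]
top control 0.71 [327.0, 176.0, 361.0, 206.0] [ 0.414 -0.282  0.05 ] [ 0.48  -0.219  0.088]
top start_top 0.39 360 191 [ 0.41  -0.339  0.059]
top dryer 0.87 [140.0, 137.0, 228.0, 196.0] [0.505 0.3   0.078] [0.622 0.467 0.177]
top hook_0 0.9 178 168 [0.47  0.304 0.162]
top hook_0 0.65 338 189 [ 0.415 -0.258  0.072]
top hook_1 0.9 178 168 [0.47  0.304 0.162]
top hook_1 0.65 338 189 [ 0.415 -0.258  0.072]
top hook_2 0.9 178 168 [0.47  0.304 0.162]
top hook_2 0.65 338 189 [ 0.415 -0.258  0.072]
top basket_blue_tab 0.79 [248.0, 179.0, 276.0, 199.0] [0.417 0.011 0.029] [0.458 0.056 0.155]
top basket_green_tab 0.82 [292.0, 175.0, 315.0, 197.0] [ 0.426 -0.142  0.034] [ 0.464 -0.102  0.156]
top basket_green_tab 0.82 [335.0, 221.0, 359.0, 243.0] [
[... 512 characters left out ...]
 [0.471 0.296 0.158]
side hook_1 0.56 232 127 [0.471 0.296 0.158]
side hook_2 0.56 232 127 [0.471 0.296 0.158]
side basket_blue_tab 0.59 [240.0, 177.0, 266.0, 221.0] [0.421 0.001 0.032] [0.472 0.118 0.155]
side basket_blue_tab 0.35 [262.0, 211.0, 288.0, 259.0] [ 0.427 -0.153  0.031] [ 0.488 -0.051  0.154]
side basket_green_tab 0.62 [236.0, 272.0, 257.0, 321.0] [ 0.258 -0.31   0.032] [ 0.303 -0.234  0.154]
side basket_green_tab 0.56 [260.0, 207.0, 292.0, 257.0] [ 0.427 -0.151  0.032] [ 0.489 -0.051  0.154]
side brown_bottle 0.53 [282.0, 171.0, 295.0, 192.0] [0.582 0.036 0.062] [0.661 0.112 0.103]
side brown_bottle 0.19 [259.0, 209.0, 289.0, 253.0] [ 0.427 -0.151  0.031] [ 0.511 -0.017  0.154]
```

```bash
python3 - <<'E'
import numpy as np,cv2
t=np.load('top.npz')['im'][110:270,120:390]; s=np.load('side.npz')['im'][80:340,180:380]
a=cv2.resize(t,None,fx=2,fy=2,interpolation=cv2.INTER_CUBIC); a=cv2.resize(t,(500,296),interpolation=cv2.INTER_CUBIC)
b=cv2.resize(s,(300,390),interpolation=cv2.INTER_CUBIC)
c=np.zeros((590,800,3),np.uint8); c[:296,:500]=a; c[:390,500:]=b
w=np.load('side.npz')['im']; c[300:584,100:478]=cv2.resize(w,(378,284))
cv2.imwrite('pics/c0.png',c[...,::-1])
E
```

```text
(no output)
```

View pics/c0.png

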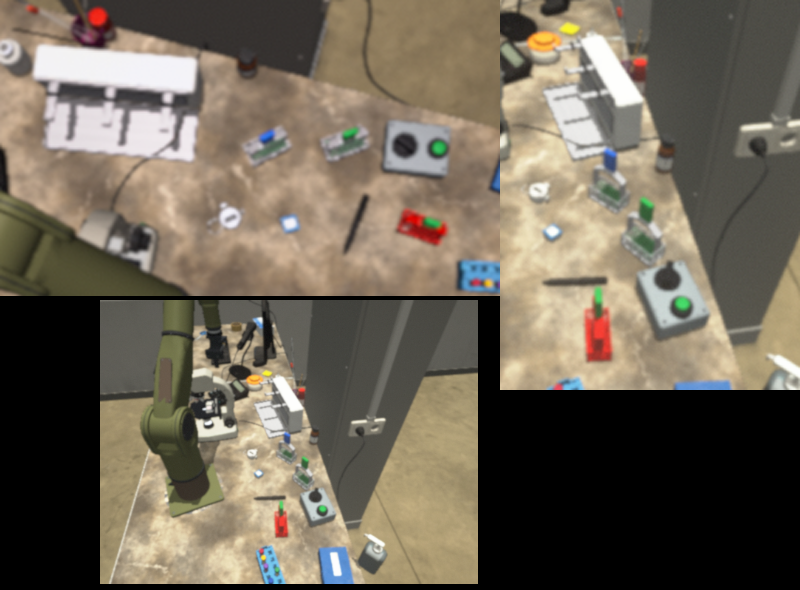

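The scene has two baskets, blue and green. The red one with a green tab is the decoy, and there's no yellow in view. The control box is on the right and the dryer on the left.

```bash
cat > b.py <<'E'
import numpy as np,cv2
def fit(p):
    m=p.mean(0); r=cv2.minAreaRect(p[:,:2].astype(np.float32)*1000); 
    w,V=np.linalg.eigh(np.cov(p[:,:2].T)); a=V[:,1]; return m.round(4),'long axis deg',round(np.degrees(np.arctan2(a[1],a[0]))%180,1),np.round(r[0],1),np.round(r[1],1),len(p)
for n in('top','side'):
    W=np.load(n+'.npz')['W']; 
    for nm,c,lo,hi in[('blue',(.417,.01),.105,.17),('blue bk',(.417,.01),.02,.05),('green',(.426,-.15),.105,.17),('green bk',(.426,-.15),.02,.05),('sel',(.415,-.26),.07,.1),('box',(.414,-.282),.045,.055),('dryer',(.52,.3),.142,.2),('dryer strip',(.52,.3),.1625,.2)]:
        m=(np.hypot(W[...,0]-c[0],W[...,1]-c[1])<(.2 if 'dry' in nm else .09 if nm=='box' else .06))&(W[...,2]>lo)&(W[...,2]<hi)
        if m.sum()>3: print(n,nm,*fit(W[m]))
E
python3 b.py
```

```text
top blue [0.4212 0.0095 0.1405] long axis deg 119.4 [422.    9.7] [12.1 28.3] 44
top blue bk [0.4189 0.009  0.0298] long axis deg 115.1 [423.7  10.2] [45.5 84.7] 94
top green [ 0.4277 -0.144   0.1412] long axis deg 110.7 [ 429.7 -143.7] [12.8 29.5] 44
top green bk [ 0.4241 -0.1418  0.0308] long axis deg 104.0 [ 430.3 -144.6] [44.3 84.3] 89
top sel [ 0.4198 -0.265   0.0794] long axis deg 74.7 [ 418.7 -278.6] [82.3 28.2] 62
top box [ 0.4178 -0.2835  0.0494] long axis deg 82.1 [ 418.5 -285.1] [124.3  99.7] 507
top dryer [0.5527 0.295  0.1545] long axis deg 89.6 [575.1 295.3] [308.2 278.6] 2308
top dryer strip [0.5837 0.2877 0.1733] long axis deg 164.1 [575.6 300. ] [293.5 278.5] 380
side blue [0.4212 0.0012 0.1317] long axis deg 125.0 [421.5   4.3] [12.4 29.3] 113
side blue bk [0.4214 0.0066 0.0297] long axis deg 115.0 [423.    5.6] [49.7 87. ] 292
side green [ 0.4272 -0.153   0.1332] long axis deg 116.8 [ 428.2 -150.3] [13.3 31.1] 130
side green bk [ 0.428  -0.1486  0.0295] long axis deg 108.1 [ 429.1 -149.2] [46.7 84.4] 351
side sel [ 0.4183 -0.2706  0.0818] long axis deg 67.8 [ 416.6 -279.4] [77.8 24.6] 89
side box [ 0.4131 -0.2972  0.0508] long axis deg 95.2 [ 418.1 -290.4] [125.7 101.2] 960
side dryer [0.5526 0.2766 0.157 ] long axis deg 81.0 [574.4 290.8] [314.8 278.8] 1403
side dryer strip [0.5819 0.2812 0.1734] long axis deg 177.2 [575.1 295.5] [295.2 279.8] 304
```

servo_tool:
  commands: [0.04,0,0,0,0,0,0.08,-0.03,0,0,0,0,0.1,-0.07,0,0,0,-0.1,0.11,-0.11,0,0,0,-0.2,0.12,-0.15,0,0,0,-0.3,0.12,-0.19,0,0,0,-0.4,0.12,-0.23,0,0,0,-0.5,0.12,-0.25,0,0,0,-0.6,0.12,-0.25,0,0,0,-0.7,0.12,-0.25,0,0,0,-0.8,0.12,-0.25,0,0,0,-0.8]

```text
time: 2.12
tool_pos: [0.4031, 0.3069, 0.4051]
orientation: [-3.142, -0.001, 0.297]
force: [-0.2, 0.4, -0.5]
grip_width: 0.088
```

```bash
cat > w.py <<'E'
from h import *
import sys
st(); im,d,c=snap('wrist'); W=cloud(d,c); np.savez(sys.argv[1]+'.npz',im=im,W=W); save(im,sys.argv[1]+'.png')
print('cam',-(cv2.Rodrigues(np.array(c['rvec'],float))[0].T@np.array(c['tvec']).ravel()).round(3))
for l in sys.argv[2:]:
    for q in models.tip_of('wrist',l)[:3]:
        u,v=np.clip(np.round(q['at']).astype(int),0,[511,383]); print(l,round(q['score'],2),u,v,W[v,u].round(4))
E
python3 w.py w1 hook_0 hook_1 hook_2 basket_yellow_tab
```

```text
{'time': 2.1167, 'joint_positions': [-0.7452, 0.533, 0.0052, 1.9238, -0.0037, 0.6841, -0.4404], 'tool_pos': [0.4031, 0.3069, 0.4051], 'orientation': [-3.1416, -0.0008, 0.2975], 'force': [-0.1567, 0.3514, -0.5407], 'grip_width': 0.088}
cam [0.382 0.377 0.385]
hook_0 0.95 392 91 [0.4777 0.4103 0.1613]
hook_0 0.76 274 321 [0.4594 0.1902 0.1592]
hook_1 0.95 392 91 [0.4777 0.4103 0.1613]
hook_1 0.76 274 321 [0.4594 0.1902 0.1592]
hook_2 0.95 392 91 [0.4777 0.4103 0.1613]
hook_2 0.76 274 321 [0.4594 0.1902 0.1592]
```

View pics/w1.png

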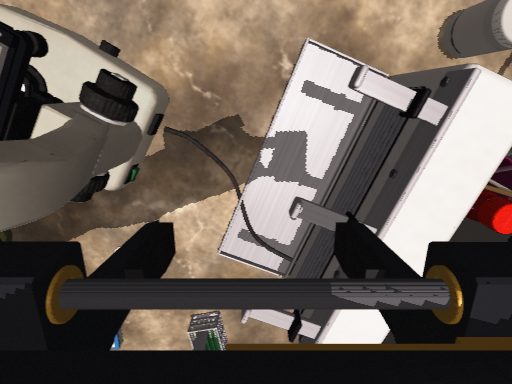

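The dryer shows well: left hook near (390,90), middle near (330,215), right near (280,320). Next I'll fit the prongs.

```bash
python3 - <<'E'
from h import *
z=np.load('w1.npz'); W=z['W']
# flat prong tops
m=(W[...,2]>.155)&(W[...,2]<.164)&(W[...,0]>.38)&(W[...,0]<.51)&(W[...,1]>.15)&(W[...,1]<.46)
m[235:]=False if 0 else m[235:]
n,l,s,c=cv2.connectedComponentsWithStats(m.astype(np.uint8))
for i in range(1,n):
    if s[i,4]>60:
        p=W[l==i]; r=cv2.minAreaRect(p[:,:2].astype(np.float32)*1000); print(s[i],p.mean(0).round(4),np.round(r,1) if 0 else r, np.median(p[:,2]))
# raised parts (tips and stops)
m=(W[...,2]>.1655)&(W[...,2]<.176)&(W[...,0]<.53)&(W[...,0]>.38)&(W[...,1]>.15)
n,l,s,c=cv2.connectedComponentsWithStats(m.astype(np.uint8))
for i in range(1,n):
    if s[i,4]>20:
        p=W[l==i]; print('hi',s[i],p.mean(0).round(4),cv2.minAreaRect(p[:,:2].astype(np.float32)*1000),p[:,2].max().round(4))
# housing top edge direction
m=(W[...,2]>.145)&(W[...,2]<.155)&(W[...,0]>.48); p=W[m]; print('top',cv2.minAreaRect(p[:,:2].astype(np.float32)*1000),len(p))
E
```

```text
[ 348   66   74   52 1485] [0.4746 0.409  0.1601] ((471.75347900390625, 408.0609130859375), (21.164522171020508, 50.45298767089844), 87.72867584228516) 0.1601929998117363
[417  97  17  23 153] [0.5074 0.4061 0.1602] ((507.31488037109375, 406.59161376953125), (16.041427612304688, 5.821497917175293), 87.60650634765625) 0.16027071185644984
[289 197  67  35 930] [0.4625 0.3039 0.1599] ((463.4510192871094, 302.3628234863281), (19.028079986572266, 52.89773941040039), 88.55355834960938) 0.16006830378291537
[ 249  309   85   35 1186] [0.4752 0.1954 0.1599] ((470.2950744628906, 200.27627563476562), (47.96245193481445, 68.07268524169922), 84.60628509521484) 0.16003884786322697
hi [353  65  16  23 203] [0.4489 0.4116 0.1701] ((449.4651794433594, 411.74267578125), (15.945573806762695, 5.593228816986084), 82.87420654296875) 0.1726
hi [378  68 104 171 975] [0.5218 0.3766 0.1663] ((521.1053466796875, 371.1336975097656), (140.968505859375, 6.187736988067627), 84.84540557861328) 0.168
hi [408  88  24  31 306] [0.4963 0.4073 0.1699] ((496.9644775390625, 407.4736328125), (21.761747360229492, 5.060583114624023), 83.29495239257812) 0.173
hi [290 200  13  20 142] [0.4394 0.3052 0.17  ] ((439.78399658203125, 304.5257568359375), (15.771417617797852, 4.863112449645996), 84.412841796875) 0.1725
hi [242 309  10  15  91] [0.4299 0.1978 0.1703] ((430.1308898925781, 196.96176147460938), (15.464766502380371, 4.638810634613037), 86.35104370117188) 0.1722
hi [316 309  25  35 171] [0.5065 0.2052 0.1662] ((506.12310791015625, 204.49951171875), (42.573577880859375, 6.253783226013184), 84.76974487304688) 0.1678
hi [289 320  13  22 156] [0.4773 0.1942 0.1696] ((477.7674255371094, 193.3040008544922), (21.27364730834961, 5.152841091156006), 84.4481430053711) 0.1724
top ((536.3931884765625, 304.690185546875), (289.47125244140625, 101.35823059082031), 85.08690643310547) 14472
```

servo_tool:
  commands: [0,-0.04,0,0,0,0,0,-0.08,0,0,0,0,0,-0.12,0,0,0,0,0,-0.16,0,0,0,0,0,-0.2,0,0,0,0,0,-0.24,0,0,0,0,0,-0.28,0,0,0,0,0,-0.32,0,0,0,0,0,-0.36,0,0,0,0,0,-0.4,0,0,0,0,0,-0.44,0,0,0,0,0,-0.45,0,0,0,0]

```text
time: 3.37
tool_pos: [0.4022, -0.1485, 0.4048]
orientation: [3.138, 0.0, 0.295]
force: [-0.2, 0.5, 0.3]
grip_width: 0.0883
```

```bash
python3 w.py w2 basket_blue_tab basket_green_tab basket_blue_eye basket_green_eye; cat > f.py <<'E'
from h import *
import sys
W=np.load(sys.argv[1]+'.npz')['W']
for nm,c,lo,hi,r in[('blue',(.422,.008),.12,.17,.04),('blue bk',(.422,.008),.02,.05,.06),('green',(.429,-.147),.12,.17,.04),('green bk',(.428,-.147),.02,.05,.06),('sel',(.418,-.262),.07,.1,.031),('btn',(.41,-.33),.055,.1,.03),('box',(.414,-.285),.046,.0535,.1)]:
    m=(np.hypot(W[...,0]-c[0],W[...,1]-c[1])<r)&(W[...,2]>lo)&(W[...,2]<hi)
    if m.sum()>20:
        p=W[m]; q=cv2.minAreaRect(p[:,:2].astype(np.float32)*1000); a=np.linalg.eigh(np.cov(p[:,:2].T))[1][:,1]
        print(nm,'mean',p.mean(0).round(4),'rect',np.round(q[0],1),np.round(q[1],1),round(q[2],1),'pca',round(np.degrees(np.arctan2(a[1],a[0]))%180,1),'ztop',np.percentile(p[:,2],95).round(4),len(p))
E
python3 f.py w2
```

```text
{'time': 3.3667, 'joint_positions': [0.2893, 0.4423, -0.0647, 2.1317, 0.0567, 0.5677, 0.4784], 'tool_pos': [0.4022, -0.1485, 0.4048], 'orientation': [3.1385, 0.0002, 0.2953], 'force': [-0.1579, 0.5256, 0.2996], 'grip_width': 0.0883}
cam [ 0.382 -0.079  0.385]
basket_blue_tab 0.79 336 2 [0.4201 0.0019 0.1408]
basket_green_tab 0.8 283 189 [ 0.4268 -0.1431  0.1503]
basket_green_tab 0.65 82 275 [ 0.3481 -0.1412  0.3102]
basket_blue_eye 0.73 327 11 [0.4195 0.0022 0.1152]
basket_green_eye 0.87 282 178 [ 0.4242 -0.1359  0.1434]
basket_green_eye 0.74 101 256 [ 0.2722 -0.2839  0.1056]
blue mean [ 0.426  -0.0032  0.1415] rect [426.6   1.1] [12.9 20.2] 27.3 pca 141.7 ztop 0.1509 645
blue bk mean [ 0.4189 -0.0029  0.0289] rect [426.4   2.9] [44.5 78. ] 27.8 pca 122.9 ztop 0.0369 1066
green mean [ 0.4293 -0.1461  0.1457] rect [ 430.5 -148.7] [12.7 29.5] 18.3 pca 109.7 ztop 0.1509 617
green bk mean [ 0.4294 -0.1424  0.0321] rect [ 431.6 -148.8] [44.  84.8] 20.9 pca 105.4 ztop 0.0375 700
sel mean [ 0.4226 -0.2606  0.0806] rect [ 423.1 -262.9] [45.2 14.5] 54.1 pca 52.8 ztop 0.0839 548
box mean [ 0.416  -0.2675  0.0498] rect [ 422.5 -268.7] [163.7  98.7] 83.4 pca 26.9 ztop 0.0512 3073
```

servo_tool:
  commands: [0,-0.04,0,0,0,0,0,-0.08,0,0,0,0,0,-0.12,0,0,0,0,0,-0.16,0,0,0,-0.1,0,-0.18,0,0,0,-0.2,0,-0.19,0,0,0,-0.3,0,-0.19,0,0,0,-0.3]

```text
time: 4.2
tool_pos: [0.4039, -0.331, 0.4045]
orientation: [-3.141, -0.001, 0.004]
force: [-0.2, 0.2, -0.3]
grip_width: 0.0883
```

```bash
python3 w.py w3 start_top selector_grip; python3 f.py w3
```

```text
{'time': 4.2, 'joint_positions': [0.597, 0.5528, 0.0022, 1.8807, -0.0026, 0.7079, 0.6054], 'tool_pos': [0.4039, -0.331, 0.4045], 'orientation': [-3.1413, -0.0005, 0.0045], 'force': [-0.2302, 0.1753, -0.262], 'grip_width': 0.0883}
cam [ 0.405 -0.258  0.385]
start_top 0.79 264 162 [ 0.416  -0.3256  0.0717]
selector_grip 0.71 275 102 [ 0.4257 -0.2624  0.0832]
green bk mean [ 0.4376 -0.1779  0.0309] rect [ 439.2 -168.9] [44.4 43. ] 20.8 pca 169.3 ztop 0.039 652
sel mean [ 0.4231 -0.2637  0.0826] rect [ 423.3 -264. ] [45.8 14.1] 53.6 pca 53.6 ztop 0.0842 666
btn mean [ 0.4162 -0.3257  0.0658] rect [ 416.4 -327.2] [40.4 40.7] 26.7 pca 119.6 ztop 0.0728 1053
box mean [ 0.4202 -0.2856  0.0499] rect [ 422.7 -269.4] [164.4  98.9] 83.9 pca 82.7 ztop 0.0514 6603
```

View pics/w3.png

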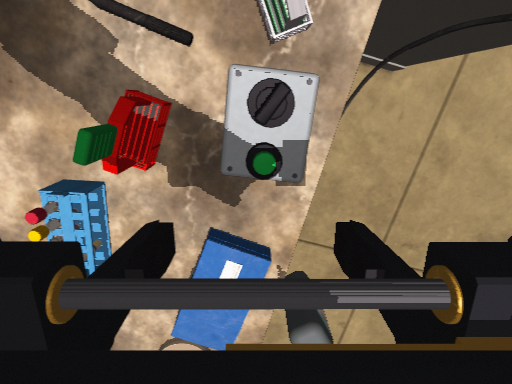

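The bar lies at 53.6° at (0.423, -0.264). The button is at (0.4165, -0.3275), and both match the box geometry. Moving in to grip the knob.

servo_tool:
  commands: [0.0194,0.03,0,0,0,-0.12,0.0194,0.067,-0.03,0,0,-0.24,0.0194,0.067,-0.06,0,0,-0.36,0.0194,0.067,-0.09,0,0,-0.48,0.0194,0.067,-0.1,0,0,-0.6,0.0194,0.067,-0.1,0,0,-0.64,0.0194,0.067,-0.12,0,0,-0.64,0.0194,0.067,-0.14,0,0,-0.64,0.0194,0.067,-0.16,0,0,-0.64,0.0194,0.067,-0.175,0,0,-0.64,0.0194,0.067,-0.1775,0,0,-0.64,0.0194,0.067,-0.1775,0,0,-0.64]
  hand: 0.044

```text
time: 5.35
tool_pos: [0.4238, -0.2602, 0.2272]
orientation: [-3.137, 0.001, -0.623]
force: [0.1, 0.2, 0.5]
grip_width: 0.0439
```

servo_tool:
  commands: [0,0,0,0,0,0,0,0,0,0,0,0,0,0,0,0,0,0,0,0,0,0,0,0,0,0,0,0,0,0,0,0,0,0,0,0]
  hand: 0.0

```text
time: 5.85
tool_pos: [0.424, -0.2602, 0.2278]
orientation: [-3.137, 0.0, -0.623]
force: [-0.3, -0.1, 6.3]
grip_width: 0.0137
```

servo_tool:
  commands: [-0.0005,-0.0035,0.001,0,0,0.1,-0.0005,-0.0035,0.001,0,0,0.2,-0.0005,-0.0035,0.001,0,0,0.3,-0.0005,-0.0035,0.001,0,0,0.4,-0.0005,-0.0035,0.001,0,0,0.5,-0.0005,-0.0035,0.001,0,0,0.524,-0.0005,-0.0035,0.001,0,0,0.524]

```text
time: 6.43
tool_pos: [0.4228, -0.2607, 0.2279]
orientation: [-3.131, 0.005, -0.095]
force: [0.0, 6.8, -3.7]
grip_width: 0.0137
```

```bash
python3 -c "
from h import *
st(); print(env.sense()['wrist_torque'])"
```

```text
{'time': 6.4333, 'joint_positions': [0.4667, 0.8374, -0.0073, 2.0775, -0.0102, 0.2348, 0.3771], 'tool_pos': [0.4228, -0.2607, 0.2279], 'orientation': [-3.1314, 0.0048, -0.0946], 'force': [0.0438, 6.8042, -3.7202], 'grip_width': 0.0137}
[ 1.33533384 -0.02769561 -0.00836381]
```

servo_tool:
  commands: [0,0.001,0,0,0,0.1,0,0.001,0,0,0,0.2,0,0.001,0,0,0,0.3,0,0.001,0,0,0,0.4,0,0.001,0,0,0,0.5,0,0.001,0,0,0,0.524,0,0.001,0,0,0,0.524]

```text
time: 7.02
tool_pos: [0.4217, -0.2603, 0.2278]
orientation: [-3.131, 0.007, 0.427]
force: [-3.1, -1.8, 1.6]
grip_width: 0.0142
```

```bash
python3 -c "
from h import *
st(); print(env.sense()['wrist_torque'])"
```

```text
{'time': 7.0167, 'joint_positions': [0.5086, 0.8362, -0.0792, 2.0768, 0.2336, 0.2497, 0.6553], 'tool_pos': [0.4217, -0.2603, 0.2278], 'orientation': [-3.1306, 0.007, 0.4271], 'force': [-3.0733, -1.7799, 1.59], 'grip_width': 0.0142}
[-0.50254837  0.57161617  0.06264027]
```

servo_tool:
  commands: [0,0,0,0,0,0.1,0,0,0,0,0,0.2,0,0,0,0,0,0.25,0,0,0,0,0,0.25]

```text
time: 7.35
tool_pos: [0.4212, -0.2604, 0.2278]
orientation: [-3.13, 0.008, 0.676]
force: [-3.6, -1.9, 2.3]
grip_width: 0.0138
```

```bash
python3 -c "
from h import *
st(); print(env.sense()['wrist_torque'])"; python3 w.py w4
```

```text
{'time': 7.35, 'joint_positions': [0.5307, 0.8364, -0.1162, 2.0764, 0.3481, 0.2614, 0.7902], 'tool_pos': [0.4212, -0.2604, 0.2278], 'orientation': [-3.1297, 0.008, 0.6761], 'force': [-3.5577, -1.9087, 2.2672], 'grip_width': 0.0138}
[-0.18007755  0.49253768  0.08118406]
{'time': 7.35, 'joint_positions': [0.5307, 0.8364, -0.1162, 2.0764, 0.3481, 0.2614, 0.7902], 'tool_pos': [0.4212, -0.2604, 0.2278], 'orientation': [-3.1297, 0.008, 0.6761], 'force': [-3.5577, -1.9087, 2.2672], 'grip_width': 0.0138}
cam [ 0.376 -0.203  0.209]
```

View pics/w4.png

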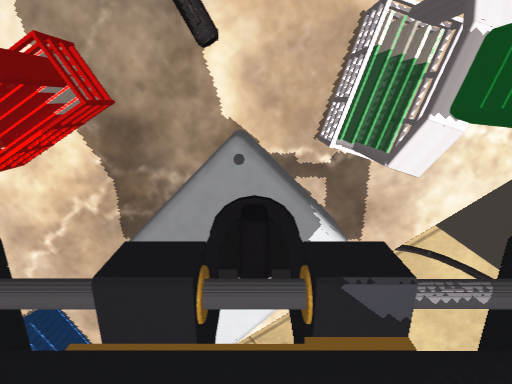

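The bar (255,235) is still aligned with the jaws, so there's no slip and no stop yet.

servo_tool:
  commands: [0.001,0,0,0,0,0.1,0.001,0,0,0,0,0.2,0.001,0,0,0,0,0.27,0.001,0,0,0,0,0.27]

```text
time: 7.73
tool_pos: [0.421, -0.2606, 0.2278]
orientation: [-3.127, 0.01, 0.942]
force: [-4.7, -0.9, 3.4]
grip_width: 0.0135
```

```bash
python3 w.py w5; python3 f.py w5; python3 -c "
from h import *
print(env.sense()['wrist_torque'])
W=np.load('w5.npz')['W']
"
```

```text
{'time': 7.7333, 'joint_positions': [0.5559, 0.8376, -0.1591, 2.0746, 0.4678, 0.2803, 0.9372], 'tool_pos': [0.421, -0.2606, 0.2278], 'orientation': [-3.1273, 0.0098, 0.9422], 'force': [-4.7002, -0.8907, 3.4449], 'grip_width': 0.0135}
cam [ 0.362 -0.218  0.209]
green mean [ 0.4428 -0.1816  0.1277] rect [ 442.2 -181. ] [2.9 7.8] 60.9 pca 145.4 ztop 0.1294 159
green bk mean [ 0.4293 -0.1438  0.0291] rect [ 431.3 -148.9] [45.7 85.3] 20.8 pca 109.6 ztop 0.0383 10205
sel mean [ 0.4137 -0.2569  0.084 ] rect [ 417.  -255.6] [37.6 34.5] 85.2 pca 54.1 ztop 0.0973 3980
box mean [ 0.394  -0.273   0.0498] rect [ 405.5 -268.2] [111.  142.5] 12.9 pca 73.5 ztop 0.0511 11119
[-0.23187732  0.80544975 -0.0192163 ]
```

servo_tool:
  commands: [0,0,0,0,0,0.06,0,0,0,0,0,0.1,0,0,0,0,0,0.1]

```text
time: 8.03
tool_pos: [0.4208, -0.2607, 0.2278]
orientation: [-3.127, 0.01, 1.038]
force: [-3.6, -0.5, 3.1]
grip_width: 0.0138
```

```bash
python3 -c "
from h import *
st(); print(env.sense()['wrist_torque'])"
```

```text
{'time': 8.0333, 'joint_positions': [0.5653, 0.8382, -0.175, 2.0747, 0.51, 0.2869, 0.9909], 'tool_pos': [0.4208, -0.2607, 0.2278], 'orientation': [-3.1268, 0.0101, 1.0379], 'force': [-3.6371, -0.4622, 3.0503], 'grip_width': 0.0138}
[-0.10000865  0.40553249 -0.01672121]
```

servo_tool:
  commands: [0,-0.002,0,0,0,0.08,0,-0.002,0,0,0,0.16,0,-0.002,0,0,0,0.24,0,-0.002,0,0,0,0.32,0,-0.002,0,0,0,0.4,0,-0.002,0,0,0,0.43,0,-0.002,0,0,0,0.43]

```text
time: 8.62
tool_pos: [0.4202, -0.2617, 0.2278]
orientation: [-3.125, 0.009, 1.467]
force: [-3.9, 2.1, 4.6]
grip_width: 0.0137
```

```bash
python3 w.py w6; python3 -c "
from h import *
print(env.sense()['wrist_torque'])"; python3 f.py w6
```

```text
{'time': 8.6167, 'joint_positions': [0.6168, 0.8432, -0.2581, 2.0737, 0.6911, 0.3257, 1.243], 'tool_pos': [0.4202, -0.2617, 0.2278], 'orientation': [-3.125, 0.0085, 1.4673], 'force': [-3.9372, 2.1065, 4.5757], 'grip_width': 0.0137}
cam [ 0.347 -0.255  0.209]
[0.67795167 0.70318072 0.00536107]
green mean [ 0.4254 -0.1856  0.131 ] rect [ 426.2 -185.6] [ 2.7 20.5] 82.3 pca 174.6 ztop 0.1355 1080
green bk mean [ 0.4281 -0.1436  0.0289] rect [ 431.2 -148.8] [46.1 85.8] 20.7 pca 105.3 ztop 0.0387 8740
sel mean [ 0.4115 -0.2626  0.084 ] rect [ 412.9 -265.7] [37.1 34.6] 51.9 pca 84.0 ztop 0.0971 3945
btn mean [ 0.4054 -0.3246  0.064 ] rect [ 408.1 -327.7] [26.1 41.4] 4.6 pca 88.0 ztop 0.0723 2423
box mean [ 0.3897 -0.2855  0.0499] rect [ 409.7 -288.2] [123.   79.3] 84.1 pca 82.8 ztop 0.0512 13336
```

View pics/w6.png

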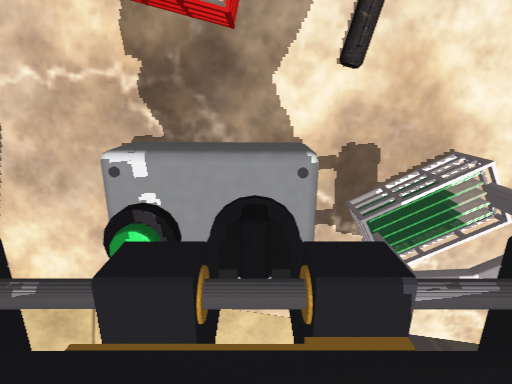

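Four clicks turned and the bar is still aligned. The green basket is undisturbed.

servo_tool:
  commands: [0.001,0,0,0,0,0.08,0.001,0,0,0,0,0.16,0.001,0,0,0,0,0.24,0.001,0,0,0,0,0.32,0.001,0,0,0,0,0.4,0.001,0,0,0,0,0.48,0.001,0,0,0,0,0.524,0.001,0,0,0,0,0.524]

```text
time: 9.33
tool_pos: [0.422, -0.2613, 0.2277]
orientation: [-3.128, 0.007, 1.983]
force: [0.6, 2.1, -0.2]
grip_width: 0.0216
```

```bash
python3 w.py w7; python3 -c "
from h import *
print(env.sense()['wrist_torque'])"; python3 f.py w7|grep -E 'green|box'
```

```text
{'time': 9.3333, 'joint_positions': [0.6841, 0.8559, -0.3742, 2.0705, 0.8784, 0.3868, 1.5739], 'tool_pos': [0.422, -0.2613, 0.2277], 'orientation': [-3.1281, 0.0073, 1.9832], 'force': [0.6421, 2.0895, -0.2126], 'grip_width': 0.0216}
cam [ 0.355 -0.292  0.209]
[ 0.80259938  0.03001405 -1.64885229]
green bk mean [ 0.4133 -0.1229  0.031 ] rect [ 421.6 -125.2] [45.4 34.2] 20.4 pca 35.4 ztop 0.0441 1304
box mean [ 0.4002 -0.2973  0.05  ] rect [ 419.3 -290. ] [122.7  98.7] 83.8 pca 111.1 ztop 0.0512 17408
```

The grip slipped (width 0.0216, torque -1.65 N m), so the end stop is reached after four clicks. Releasing and rising.

servo_tool:
  commands: [0,0,0,0,0,0,0,0,0,0,0,0,0,0,0,0,0,0,0,0,0.02,0,0,0,0,0,0.05,0,0,0,0,0,0.09,0,0,0,0,0,0.13,0,0,-0.1,0,-0.01,0.16,0,0,-0.22,0,-0.02,0.18,0,0,-0.34,0,-0.04,0.18,0,0,-0.46,0,-0.06,0.18,0,0,-0.58,0,-0.06,0.18,0,0,-0.7]
  hand: 0.044

```text
time: 10.38
tool_pos: [0.4212, -0.3254, 0.4083]
orientation: [-3.13, 0.012, 1.273]
force: [0.2, -1.1, -0.3]
grip_width: 0.0437
```

servo_tool:
  commands: [0,0,0,0,0,-0.12,0,0,0,0,0,-0.24,0,0,0,0,0,-0.36,0,0,0,0,0,-0.48,0,0,0,0,0,-0.6,0,0,0,0,0,-0.72,0,0,0,0,0,-0.84,0,0,0,0,0,-0.92,0,0,0,0,0,-0.92]
  hand: 0.05

```text
time: 11.13
tool_pos: [0.4214, -0.3252, 0.4084]
orientation: [-3.131, 0.012, 0.353]
force: [-0.0, -0.0, -0.2]
grip_width: 0.05
```

```bash
python3 w.py w8; python3 f.py w8
```

```text
{'time': 11.1333, 'joint_positions': [0.7096, 0.5684, -0.2244, 1.833, 0.1755, 0.7755, 0.7442], 'tool_pos': [0.4214, -0.3252, 0.4084], 'orientation': [-3.131, 0.0122, 0.3526], 'force': [-0.0369, -0.0008, -0.1943], 'grip_width': 0.05}
cam [ 0.397 -0.256  0.389]
green mean [ 0.4354 -0.1633  0.1274] rect [ 435.4 -163. ] [10.7  2.8] 7.8 pca 11.6 ztop 0.1341 88
green bk mean [ 0.4315 -0.1694  0.03  ] rect [ 436.  -160.6] [44.2 60.6] 21.0 pca 132.1 ztop 0.0374 848
sel mean [ 0.4228 -0.2637  0.0827] rect [ 423.1 -263.7] [13.9 45.7] 84.3 pca 173.9 ztop 0.0841 614
btn mean [ 0.416  -0.3256  0.0658] rect [ 416.3 -327.1] [41.  40.6] 35.7 pca 100.9 ztop 0.0728 1014
box mean [ 0.4192 -0.2857  0.0499] rect [ 422.6 -269.1] [164.7  98.7] 84.0 pca 83.6 ztop 0.0513 6268
```

Knob bar is now at 174°, exactly four clicks on from where it started. Next is a helper that gives shifts and turns for a vertical tool.

```bash
cat > g.py <<'E'
from h import *
import sys
# g.py x y z yaw : grasp point goal, vertical tool
x,y,z,yaw=map(float,sys.argv[1:5]); s=env.sense()
R=Ro.from_euler('xyz',s['orientation']); T=Ro.from_euler('xyz',[np.pi,0,yaw])
print('shift',(np.array([x,y,z+.147])-s['tool_pos']).round(4),'rot',(T*R.inv()).as_rotvec().round(4),'grasp now',(np.array(s['tool_pos'])+R.apply([0,0,.147])).round(4))
E
python3 g.py .431 -.149 .133 .361
```

```text
shift [ 0.0096  0.1762 -0.1284] rot [-0.0058 -0.0151  0.005 ] grasp now [ 0.4192 -0.3243  0.2614]
```

servo_tool:
  commands: [0.002,0.04,0,-0.006,-0.015,0.005,0.005,0.08,0,-0.006,-0.015,0.005,0.0096,0.12,0,-0.006,-0.015,0.005,0.0096,0.155,0,-0.006,-0.015,0.005,0.0096,0.1762,0,-0.006,-0.015,0.005,0.0096,0.1762,0,-0.006,-0.015,0.005,0.0096,0.1762,-0.02,-0.006,-0.015,0.005,0.0096,0.1762,-0.04,-0.006,-0.015,0.005]
  hand: 0.06

```text
time: 11.85
tool_pos: [0.4316, -0.1492, 0.3688]
orientation: [3.139, -0.003, 0.365]
force: [0.7, -0.2, -1.2]
grip_width: 0.0599
```

```bash
python3 g.py .431 -.149 .133 .361; python3 w.py w9; python3 f.py w9
```

```text
shift [-0.0006  0.0002 -0.0888] rot [ 0.0016  0.0036 -0.0036] grasp now [ 0.4321 -0.1494  0.2218]
{'time': 11.85, 'joint_positions': [0.3571, 0.5389, -0.1911, 2.0975, 0.2, 0.518, 0.3832], 'tool_pos': [0.4316, -0.1492, 0.3688], 'orientation': [3.1388, -0.0028, 0.3646], 'force': [0.6979, -0.1961, -1.1578], 'grip_width': 0.0599}
cam [ 0.406 -0.081  0.349]
blue mean [ 0.4299 -0.0077  0.1263] rect [430.6  -7.1] [11.6  2.7] 18.2 pca 19.2 ztop 0.1322 93
blue bk mean [ 0.4264 -0.0134  0.0304] rect [430.5  -5. ] [44.4 60.2] 27.6 pca 139.0 ztop 0.0374 941
green mean [ 0.4301 -0.1456  0.1465] rect [ 431.3 -148.3] [12.7 29.3] 21.9 pca 110.6 ztop 0.151 782
green bk mean [ 0.4307 -0.1481  0.0316] rect [ 431.5 -148.9] [44.  84.9] 20.8 pca 112.0 ztop 0.0372 839
sel mean [ 0.4266 -0.2603  0.08  ] rect [ 428.  -263.8] [14.9 35.6] 83.6 pca 179.8 ztop 0.0837 497
btn mean [ 0.42   -0.3312  0.0692] rect [ 419.  -334.7] [38.5 23.6] 17.2 pca 9.7 ztop 0.0728 271
box mean [ 0.4416 -0.2617  0.0496] rect [ 420.4 -288.8] [123.9  98. ] 83.7 pca 107.0 ztop 0.0512 1868
```

Consistent with the earlier fit. Descending onto the tab, gripping and lifting.

servo_tool:
  commands: [-0.0006,0.0003,-0.03,0.0016,0.0036,-0.003,-0.0006,0.0003,-0.06,0.0016,0.0036,-0.003,-0.0006,0.0003,-0.08,0.0016,0.0036,-0.003,-0.0006,0.0003,-0.0888,0.0016,0.0036,-0.003,-0.0006,0.0003,-0.0888,0.0016,0.0036,-0.003]

```text
time: 12.32
tool_pos: [0.4294, -0.1493, 0.2753]
orientation: [-3.136, 0.009, 0.362]
force: [-0.1, -0.1, 0.0]
grip_width: 0.06
```

servo_tool:
  commands: [0,0,0,0,0,0,0,0,0,0,0,0,0,0,0,0,0,0,0,0,0,0,0,0,0,0,0,0,0,0,0,0,0,0,0,0,0,0,0.02,0,0,0,0,0,0.05,0,0,0,0,0,0.09,0,0,0,0,0,0.13,0,0,0,0,0,0.17,0,0,0,0,0,0.17,0,0,0]
  hand: 0.0

```text
time: 13.32
tool_pos: [0.4309, -0.1494, 0.4516]
orientation: [3.14, -0.002, 0.361]
force: [2.1, -0.4, -1.4]
grip_width: 0.0115
```

```bash
python3 w.py w10; python3 g.py .467 .302 .203 -.09
```

```text
{'time': 13.3167, 'joint_positions': [0.4062, 0.4082, -0.2508, 1.9889, 0.1444, 0.7589, 0.4319], 'tool_pos': [0.4309, -0.1494, 0.4516], 'orientation': [3.14, -0.0017, 0.3615], 'force': [2.0908, -0.4221, -1.3789], 'grip_width': 0.0115}
cam [ 0.406 -0.081  0.432]
shift [ 0.0367  0.4515 -0.0987] rot [-3.000e-04 -1.600e-03 -4.515e-01] grasp now [ 0.43   -0.1495  0.3017]
```

Holding green (width 11.5 mm). Carrying it to a point in front of the middle hook.

servo_tool:
  commands: [0,0.04,0.01,0,0,0,0,0.08,0.01,0,0,-0.05,0,0.12,0.01,0,0,-0.1,0,0.16,0.01,0,0,-0.15,-0.01,0.2,0.01,0,0,-0.2,-0.02,0.24,0.01,0,0,-0.25,-0.03,0.28,0.01,0,0,-0.3,-0.04,0.32,0,0,0,-0.35,-0.043,0.36,0,0,0,-0.4,-0.043,0.4,0,0,0,-0.45,-0.043,0.44,0,0,0,-0.45,-0.043,0.458,0,0,0,-0.45]

```text
time: 14.37
tool_pos: [0.3855, 0.314, 0.4469]
orientation: [-3.139, 0.004, -0.082]
force: [-0.2, 1.5, -2.3]
grip_width: 0.0112
```

```bash
python3 g.py .387 .309 .2203 -.09; python3 w.py w11
```

```text
shift [ 0.0015 -0.005  -0.0796] rot [-0.003  -0.0034 -0.0078] grasp now [0.385  0.3145 0.2999]
{'time': 14.3667, 'joint_positions': [-0.6636, 0.4658, -0.1684, 1.8886, 0.0992, 0.7956, -0.9661], 'tool_pos': [0.3855, 0.314, 0.4469], 'orientation': [-3.1389, 0.0036, -0.0821], 'force': [-0.2356, 1.5228, -2.3024], 'grip_width': 0.0112}
cam [0.393 0.387 0.427]
```

View pics/w11.png

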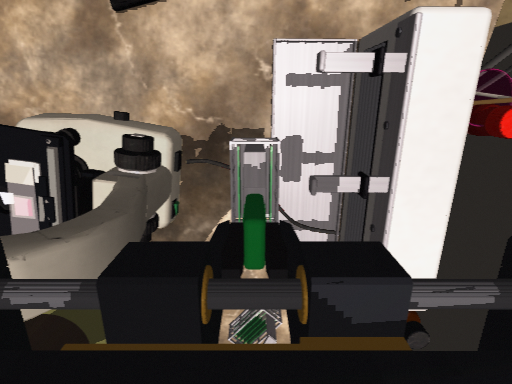

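```bash
python3 - <<'E'
from h import *
W=np.load('w11.npz')['W']; 
m=(W[...,1]>.2)&(W[...,1]<.42)&(W[...,0]<.34)&(W[...,0]>.1)&(W[...,2]>.05)&(W[...,2]<.3)
m[230:]=False
p=W[m]; print(p.max(0),p.min(0))
for lo in(.05,.1,.15,.2): q=p[p[:,2]>lo]; print(lo,q[:,0].max() if len(q) else None,len(q))
# basket below
m=(abs(W[...,0]-.387)<.06)&(abs(W[...,1]-.314)<.07)&(W[...,2]>.17)&(W[...,2]<.225); q=W[m]; print(cv2.minAreaRect(q[:,:2].astype(np.float32)*1000),q.min(0),q.max(0))
E
```

```text
[0.28210383 0.38345374 0.25061355] [0.12609207 0.22437897 0.05000268]
0.05 0.28210383165860875 15900
0.1 0.28210383165860875 13303
0.15 0.28210383165860875 9692
0.2 0.2809962061655912 1298
((403.6347351074219, 312.3760986328125), (75.41813659667969, 78.8117446899414), 85.14885711669922) [0.36204381 0.27457189 0.1700515 ] [0.44296902 0.35309977 0.22498316]
```

servo_tool:
  commands: [0.0015,-0.005,-0.02,-0.003,-0.003,-0.008,0.0015,-0.005,-0.045,-0.003,-0.003,-0.008,0.0015,-0.005,-0.07,-0.003,-0.003,-0.008,0.0015,-0.005,-0.0796,-0.003,-0.003,-0.008,0.0015,-0.005,-0.0796,-0.003,-0.003,-0.008]

```text
time: 14.83
tool_pos: [0.3856, 0.3091, 0.3635]
orientation: [3.136, 0.006, -0.087]
force: [0.7, 0.4, -1.9]
grip_width: 0.0118
```

```bash
python3 g.py .467 .302 .2203 -.09
```

```text
shift [ 0.0814 -0.0071  0.0038] rot [ 0.005  -0.0069 -0.0029] grasp now [0.3846 0.3084 0.2165]
```

servo_tool:
  commands: [0.01,-0.001,0.0045,0.005,-0.007,-0.003,0.03,-0.003,0.0045,0.005,-0.007,-0.003,0.05,-0.005,0.0045,0.005,-0.007,-0.003,0.07,-0.007,0.0045,0.005,-0.007,-0.003,0.0814,-0.007,0.0045,0.005,-0.007,-0.003,0.0814,-0.007,0.0045,0.005,-0.007,-0.003]

```text
time: 15.33
tool_pos: [0.4702, 0.3011, 0.369]
orientation: [-3.14, -0.004, -0.094]
force: [0.9, -0.0, -0.2]
grip_width: 0.0006
```

```bash
python3 g.py .467 .302 .198 -.09
```

```text
shift [-0.0032  0.0009 -0.024 ] rot [-0.0013  0.0045  0.0041] grasp now [0.4709 0.3013 0.222 ]
```

The gripper is empty, so the basket got away. Looking.

```bash
cat > v.py <<'E'
from h import *
import sys
ims=[]
for n in('top','side'):
    im,d,c=snap(n); W=cloud(d,c); np.savez(n+'.npz',im=im,W=W); ims.append(im)
t=ims[0][110:270,120:390]; s=ims[1][80:280,200:350]
c=np.zeros((500,800,3),np.uint8); c[:249,:420]=cv2.resize(t,(420,249),interpolation=cv2.INTER_CUBIC); c[:500,425:]=cv2.resize(s,(375,500),interpolation=cv2.INTER_CUBIC)
w,d,cal=snap('wrist'); np.savez('wr.npz',im=w,W=cloud(d,cal)); c[255:500,:330]=cv2.resize(w,(330,245),interpolation=cv2.INTER_AREA)
save(c,sys.argv[1])
E
python3 v.py v1.png
```

```text
(no output)
```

View pics/v1.png

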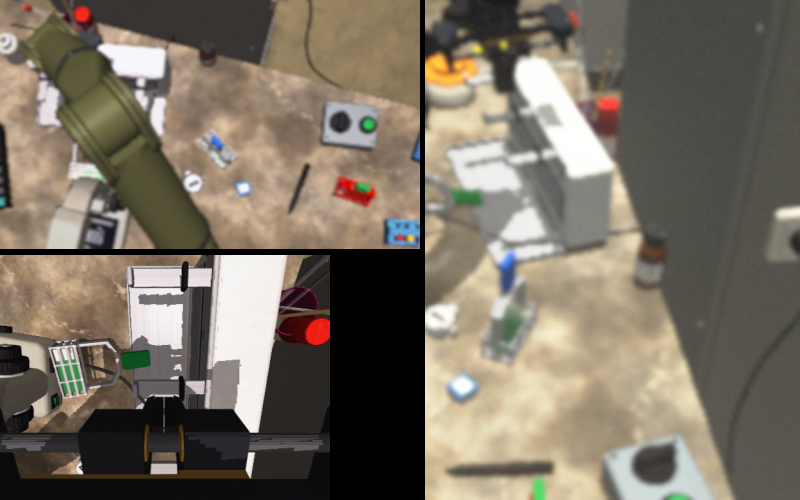

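```bash
python3 - <<'E'
from h import *
def green(f):
    z=np.load(f); im=z['im'].astype(int); W=z['W']; return W,(im[...,1]>60)&(im[...,1]>1.8*im[...,0])&(im[...,1]>1.5*im[...,2])
for f,tz in(('w10.npz',.4516),('w11.npz',.4469)):
    W,m=green(f); n,l,s,c=cv2.connectedComponentsWithStats(m.astype(np.uint8)); 
    for i in range(1,n):
        if s[i,4]>200:
            p=W[l==i]; print(f,s[i],'z rel tcp',np.nanpercentile(p[:,2]-tz,[2,50,98]).round(4),'xy',np.nanmean(p,0).round(4))
    q=W[150:200,235:275,2]-tz; print('basket rim z rel',np.nanmax(q).round(4))
W,m=green('wr.npz'); n,l,s,c=cv2.connectedComponentsWithStats(m.astype(np.uint8))
for i in range(1,n):
    if s[i,4]>100:
        p=W[l==i]; p=p[~np.isnan(p[:,0])]; print('now',s[i],p.mean(0).round(4),p.min(0).round(3),p.max(0).round(3))
# basket neighbourhood cloud
m=(W[...,0]>.27)&(W[...,0]<.42)&(W[...,1]>.28)&(W[...,1]<.43)
g=np.round(W[120:300:8,60:260:8],3)
print(np.nan_to_num(g[...,2]*1000).astype(int))
E
python3 - <<'E'
import cv2,numpy as np
im=np.load('wr.npz')['im']; cv2.imwrite('pics/wr1.png',cv2.resize(im[100:270,40:300],None,fx=3,fy=3,interpolation=cv2.INTER_CUBIC)[...,::-1])
E
```

```text
w10.npz [ 243  165   24  104 1589] z rel tcp [-0.28   -0.1596 -0.1577] xy [ 0.4312 -0.1469  0.2819]
w10.npz [ 50 217  43  39 640] z rel tcp [-0.3464 -0.309  -0.3007] xy [ 0.2683 -0.292   0.1358]
basket rim z rel -0.1911
w11.npz [243 219  22  50 964] z rel tcp [-0.1611 -0.159  -0.1577] xy [0.386  0.3135 0.2878]
basket rim z rel -0.1928
now [ 188  150   45   30 1068] [0.4204 0.307  0.0262] [0.395 0.292 0.017] [0.445 0.321 0.035]
now [100 173  12  23 141] [0.3196 0.305  0.0659] [0.316 0.293 0.063] [0.323 0.317 0.072]
now [113 172  11  22 135] [0.3299 0.3044 0.062 ] [0.327 0.292 0.054] [0.333 0.316 0.067]
now [ 89 175  11  22 115] [0.3094 0.3053 0.069 ] [0.307 0.294 0.067] [0.312 0.317 0.072]
[[ -1  -1   0   1   1   0   1  -1   0   1  -1   0   0   0   0   0  -1   1
    3   4   3   4   4   3   2]
 [ 18   0   0   1   0   2   0   0   0   0  -1   0   0   1   0   0  -1   0
    7   2   6   3   4   3   4]
 [ 44  35  28  17  39  38  48  49   0  43  46  47  48  45   1   0   0   1
    9   3   2   4   4   3   3]
 [ 50  46  35  78  77  75  73  70  29   0  -1   0   0   1  40   0  -1   1
   11   2   4
[... 1313 characters left out ...]
 0   1   0 276 276 276 277 276 277 276
  275 276 276 273 231 230 226]
 [ -1   0  -1   0   0   0  -1  -1   0  -1 281 281 280 280 281 280 280 280
  280 280 281 274 237 239 227]
 [  0   1  -1   0   0  -1   1   0  -1 284 285 284 284 284 284 284 284 284
  283 285 284 275 245 245 245]
 [  1  -2   0  -1   0  -2   0  -1   0 287 288 287 287 287 288 288 288 288
  288 288 288 282 249 248 248]
 [280 280 281 280 281 280 280 281 290 290 290 290 290 290 290 290 291 290
  291 290 291 283 280 281 281]
 [282 282 283 283 282 283 283 283 290 292 290 291 291 291 291 291 291 292
  291 292 290 286 284 282 283]
 [284 284 284 285 283 283 285 284 290 290 291 291 291 290 290 291 291 292
  291 290 290 286 285 285 285]]
```

View pics/wr1.png

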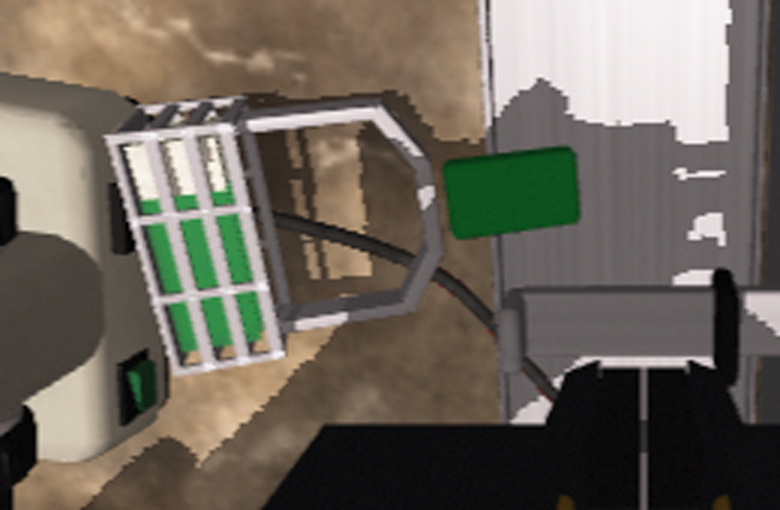

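Cause found: the tab slid 33 mm down in the jaws because I lifted before they had shut, so the hook tip caught the handle. The basket now lies flat under the middle hook. My plan is to grip the near side strip of its handle, draw it out to open bench and set it upright there.

```bash
python3 - <<'E'
from h import *
z=np.load('wr.npz'); W=z['W']
m=(W[...,0]>.29)&(W[...,0]<.45)&(W[...,1]>.24)&(W[...,1]<.38)&(W[...,2]>.012)&(W[...,2]<.1)
# side strip -y: points with y<.29, x>.335
p=W[m]
for x0 in np.arange(.33,.45,.008):
    q=p[(p[:,0]>=x0)&(p[:,0]<x0+.008)]
    lo=q[q[:,1]<.295]; hi=q[q[:,1]>.325]
    f=lambda a:(np.round([a[:,1].min(),a[:,1].max(),a[:,2].min(),a[:,2].max()],3).tolist(),len(a)) if len(a) else None
    print(round(x0,3),'lo',f(lo),'hi',f(hi),'all',f(q))
q=p[(p[:,2]>.055)]; print('body top',cv2.minAreaRect(q[:,:2].astype(np.float32)*1000))
E
python3 g.py .357 .272 .25 -1.571
```

```text
0.33 lo ([0.263, 0.295, 0.034, 0.069], 208) hi ([0.325, 0.352, 0.028, 0.076], 255) all ([0.263, 0.352, 0.017, 0.076], 678)
0.338 lo ([0.264, 0.295, 0.017, 0.066], 134) hi ([0.325, 0.349, 0.041, 0.073], 193) all ([0.264, 0.349, 0.015, 0.073], 480)
0.346 lo ([0.267, 0.295, 0.014, 0.046], 94) hi ([0.342, 0.348, 0.039, 0.055], 67) all ([0.267, 0.348, 0.013, 0.055], 182)
0.354 lo ([0.268, 0.294, 0.012, 0.044], 103) hi ([0.342, 0.348, 0.036, 0.054], 66) all ([0.268, 0.348, 0.012, 0.054], 169)
0.362 lo ([0.267, 0.289, 0.012, 0.042], 82) hi ([0.342, 0.348, 0.032, 0.052], 63) all ([0.267, 0.348, 0.012, 0.052], 145)
0.37 lo ([0.267, 0.284, 0.012, 0.04], 69) hi ([0.341, 0.348, 0.033, 0.049], 65) all ([0.267, 0.348, 0.012, 0.049], 134)
0.378 lo ([0.268, 0.291, 0.023, 0.038], 95) hi ([0.329, 0.348, 0.028, 0.046], 98) all ([0.268, 0.348, 0.023, 0.046], 194)
0.386 lo ([0.279, 0.295, 0.032, 0.037], 65) hi ([0.325, 0.34, 0.027, 0.043], 80) all ([0.279, 0.34, 0.027, 0.043], 286)
0.394 lo ([0.292, 0.295, 0.029, 0.031], 11) hi None all ([0.292, 0.324, 0.025, 0.039], 131)
0.402 lo ([0.24, 0.295, 0.012, 0.031], 40) hi None all ([0.24, 0.322, 0.012, 0.034], 227)
0.41 lo ([0.292, 0.295, 0.024, 0.029], 19) hi ([0.325, 0.379, 0.012, 0.014], 51) all ([0.292, 0.379, 0.012, 0.032], 256)
0.418 lo ([0.292, 0.295, 0.022, 0.026], 18) hi None all ([0.292, 0.321, 0.017, 0.029], 196)
0.426 lo ([0.292, 0.295, 0.02, 0.023], 18) hi None all ([0.292, 0.321, 0.015, 0.027], 191)
0.434 lo ([0.291, 0.295, 0.017, 0.021], 19) hi None all ([0.291, 0.321, 0.014, 0.024], 187)
0.442 lo ([0.293, 0.295, 0.017, 0.019], 4) hi None all ([0.293, 0.321, 0.015, 0.023], 71)
body top ((323.77886962890625, 306.2646484375), (86.65473175048828, 45.7230339050293), 87.40839385986328)
shift [-0.1099 -0.0299  0.0284] rot [ 1.0000e-04  8.0000e-04 -1.4805e+00] grasp now [0.467  0.302  0.2216]
```

servo_tool:
  commands: [0,0,0.03,0,0,-0.05,-0.01,0,0.06,0,0,-0.15,-0.03,-0.01,0.08,0,0,-0.27,-0.05,-0.02,0.08,0,0,-0.39,-0.07,-0.03,0.08,0,0,-0.51,-0.09,-0.032,0.08,0,0,-0.63,-0.105,-0.032,0.08,0,0,-0.75,-0.105,-0.032,0.08,0,0,-0.87,-0.105,-0.032,0.08,0,0,-0.99,-0.105,-0.032,0.08,0,0,-1.11,-0.105,-0.032,0.08,0,0,-1.23,-0.105,-0.032,0.08,0,0,-1.35]
  hand: 0.04

```text
time: 16.48
tool_pos: [0.3609, 0.27, 0.449]
orientation: [-3.141, 0.0, -1.445]
force: [-0.2, 0.5, 0.1]
grip_width: 0.04
```

```bash
python3 g.py .362 .270 .12 -1.571
```

```text
shift [ 0.0011  0.     -0.182 ] rot [-0.      0.0004 -0.1259] grasp now [0.361 0.27  0.302]
```

servo_tool:
  commands: [0.001,0,0,0,0,-0.12,0.001,0,-0.03,0,0,-0.126,0.001,0,-0.06,0,0,-0.126,0.001,0,-0.09,0,0,-0.126,0.001,0,-0.12,0,0,-0.126,0.001,0,-0.15,0,0,-0.126,0.001,0,-0.18,0,0,-0.126,0.001,0,-0.18,0,0,-0.126]

```text
time: 17.15
tool_pos: [0.3602, 0.2695, 0.2655]
orientation: [3.135, -0.004, -1.57]
force: [-0.5, -1.0, -0.2]
grip_width: 0.0401
```

```bash
python3 g.py .362 .270 .036 -1.571; python3 w.py w12
```

```text
shift [ 0.0018  0.0005 -0.0825] rot [ 0.0044 -0.0063 -0.0011] grasp now [0.3593 0.2689 0.1185]
{'time': 17.15, 'joint_positions': [-0.7972, 0.7437, 0.0855, 2.2029, -0.2822, 0.2126, -2.0276], 'tool_pos': [0.3602, 0.2695, 0.2655], 'orientation': [3.1353, -0.0044, -1.5699], 'force': [-0.4647, -0.9898, -0.2277], 'grip_width': 0.0401}
cam [0.435 0.269 0.245]
```

View pics/w12.png

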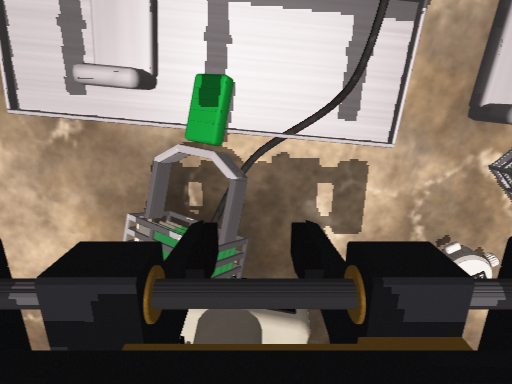

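The side strip is at (235,205), between the fingers. Descending.

servo_tool:
  commands: [0.002,0.0005,-0.02,0.004,-0.006,0,0.002,0.0005,-0.04,0.004,-0.006,0,0.002,0.0005,-0.055,0.004,-0.006,0,0.002,0.0005,-0.068,0.004,-0.006,0,0.002,0.0005,-0.075,0.004,-0.006,0,0.002,0.0005,-0.075,0.004,-0.006,0]

```text
time: 17.7
tool_pos: [0.3652, 0.2726, 0.1952]
orientation: [-3.141, 0.001, -1.569]
force: [0.8, -0.8, 0.4]
grip_width: 0.0401
```

servo_tool:
  commands: [0,0,0,0,0,0,0,0,0,0,0,0,0,0,0,0,0,0,0,0,0,0,0,0,0,0,0,0,0,0,0,0,0,0,0,0,0,0,0,0,0,0,0,0,0,0,0,0]
  hand: 0.0

```text
time: 18.37
tool_pos: [0.3653, 0.2723, 0.1952]
orientation: [-3.141, 0.001, -1.57]
force: [0.6, -1.0, -0.6]
grip_width: 0.0056
```

```bash
st='from h import *; st()'; python3 -c "$st"; python3 g.py .362 .270 .043 -1.571
```

```text
{'time': 18.3667, 'joint_positions': [-0.7615, 0.8957, 0.0328, 2.2078, -0.6072, 0.0454, -1.7039], 'tool_pos': [0.3653, 0.2723, 0.1952], 'orientation': [-3.1411, 0.001, -1.5696], 'force': [0.6373, -0.9845, -0.602], 'grip_width': 0.0056}
shift [-0.0033 -0.0023 -0.0052] rot [-0.001   0.0005 -0.0014] grasp now [0.3654 0.2724 0.0482]
```

servo_tool:
  commands: [0,0,0.01,0,0,0,0,-0.01,0.02,0,0,0,0,-0.025,0.025,0,0,0,0,-0.04,0.025,0,0,0,-0.01,-0.05,0.03,0,0,0,-0.01,-0.05,0.04,0,0,0,-0.01,-0.05,0.06,0,0,0,-0.01,-0.05,0.06,0,0,0]

```text
time: 19.03
tool_pos: [0.3551, 0.2211, 0.2574]
orientation: [-3.139, 0.001, -1.571]
force: [0.9, 0.8, -1.6]
grip_width: 0.0052
```

```bash
python3 w.py w13
```

```text
{'time': 19.0333, 'joint_positions': [-0.7519, 0.7559, 0.1383, 2.3035, -0.8433, 0.1265, -1.3828], 'tool_pos': [0.3551, 0.2211, 0.2574], 'orientation': [-3.1394, 0.0013, -1.5709], 'force': [0.887, 0.8454, -1.6323], 'grip_width': 0.0052}
cam [0.43  0.22  0.238]
```

View pics/w13.png

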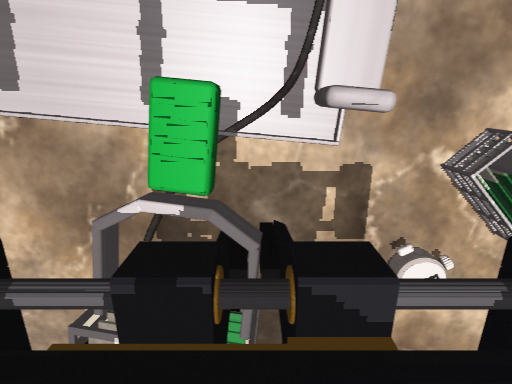

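The basket is held flat by its strip with the tab at (185,135), clear of both hooks. I'll lift it and carry it to the open bench at y≈-0.11.

servo_tool:
  commands: [0,0,0.03,0,0,0,0,0,0.06,0,0,0,0,0,0.1,0,0,0,0,0,0.13,0,0,0,0,0,0.16,0,0,0,0.01,-0.03,0.17,0,0,0,0.03,-0.06,0.17,0,0,0,0.05,-0.1,0.17,0,0,0,0.065,-0.14,0.17,0,0,0,0.065,-0.18,0.17,0,0,0,0.065,-0.22,0.17,0,0,0,0.065,-0.25,0.17,0,0,0]

```text
time: 20.08
tool_pos: [0.4199, -0.0319, 0.4259]
orientation: [-3.139, -0.001, -1.573]
force: [0.2, -0.4, -2.0]
grip_width: 0.0055
```

servo_tool:
  commands: [0,-0.04,0,0,0,0,0,-0.08,0,0,0,0,0,-0.106,0,0,0,0,0,-0.111,-0.03,0,0,0,0,-0.111,-0.06,0,0,0,0,-0.111,-0.09,0,0,0,0,-0.111,-0.12,0,0,0,0,-0.111,-0.15,0,0,0,0,-0.111,-0.15,0,0,0]

```text
time: 20.83
tool_pos: [0.4186, -0.1424, 0.2716]
orientation: [3.137, 0.003, -1.573]
force: [-0.2, 0.7, -1.0]
grip_width: 0.0053
```

```bash
python3 g.py .42 -.145 .045 -1.571; python3 v.py v2.png; python3 -c "from h import *; st()"
```

```text
shift [ 0.0014 -0.0026 -0.0796] rot [-0.0031 -0.0048  0.0018] grasp now [ 0.4179 -0.142   0.1246]
{'time': 20.9833, 'joint_positions': [0.0722, 0.7337, 0.2492, 2.2246, -0.7099, 0.256, -0.6214], 'tool_pos': [0.4199, -0.1433, 0.2764], 'orientation': [-3.1388, -0.0008, -1.5734], 'force': [0.2433, -0.1907, -1.7272], 'grip_width': 0.0054}
```

View pics/v2.png

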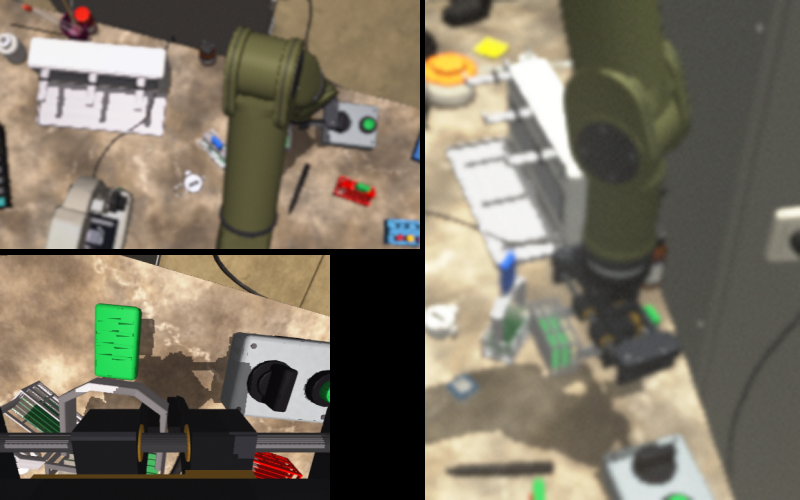

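```bash
cat > bl.py <<'E'
from h import *
import sys
for f in sys.argv[1:]:
    z=np.load(f); W=z['W']; im=z['im'].astype(int)
    m=(im[...,2]>100)&(im[...,2]>1.6*im[...,0])&(im[...,2]>1.3*im[...,1])&(W[...,2]>.1)&(W[...,2]<.17)&(W[...,0]>.2)&(W[...,0]<.5)&(abs(W[...,1])<.2)
    p=W[m]
    if len(p)>5:
        c=cv2.minAreaRect(p[:,:2].astype(np.float32)*1000); print(f,'blue tab',c,len(p),p[:,2].max())
    else: c=((370,20),)
    x0,y0=np.array(c[0])/1000
    b=W[(np.hypot(W[...,0]-x0,W[...,1]-y0)<.065)&(W[...,2]>.02)&(W[...,2]<.05)]; 
    if len(b)>5: print(f,'bk',cv2.minAreaRect(b[:,:2].astype(np.float32)*1000),len(b))
E
python3 bl.py top.npz side.npz wr.npz w13.npz
```

```text
top.npz blue tab ((358.8680114746094, 25.491165161132812), (27.26484489440918, 12.064927101135254), 46.82491683959961) 35 0.15643649884423294
top.npz bk ((360.53887939453125, 26.585620880126953), (84.04877471923828, 43.408199310302734), 42.992431640625) 57
side.npz blue tab ((359.98876953125, 18.734060287475586), (27.855173110961914, 9.179543495178223), 43.620723724365234) 52 0.15394656104276128
side.npz bk ((360.8805236816406, 21.435863494873047), (86.85935974121094, 44.80586624145508), 41.82453918457031) 195
wr.npz bk ((363.427978515625, 22.982872009277344), (81.64524841308594, 47.35115051269531), 42.474212646484375) 3888
w13.npz bk ((364.6600646972656, 25.35756492614746), (76.94227600097656, 44.39370346069336), 43.2598762512207) 2563
```

Blue has been knocked to (0.361, 0.023), long axis at 43°. Setting green down on its side.

servo_tool:
  commands: [0.0005,-0.002,-0.02,0,-0.002,0,0.0005,-0.002,-0.04,0,-0.002,0,0.0005,-0.002,-0.06,0,-0.002,0,0.0005,-0.002,-0.075,0,-0.002,0,0.0005,-0.002,-0.082,0,-0.002,0,0.0005,-0.002,-0.082,0,-0.002,0]

```text
time: 21.48
tool_pos: [0.4252, -0.1471, 0.1973]
orientation: [-3.14, -0.001, -1.572]
force: [1.0, -0.2, -2.2]
grip_width: 0.0055
```

servo_tool:
  commands: [0,0,0,0,0,0,0,0,0,0,0,0,0,0,0,0,0,0,0,0,0.03,0,0,0,0,0,0.07,0,0,0,0,0,0.11,0,0,0,0,0,0.15,0,0,0,0,0,0.19,0,0,0,-0.03,0.03,0.19,0,0,0,-0.03,0.03,0.19,0,0,0]
  hand: 0.03

```text
time: 22.32
tool_pos: [0.3907, -0.1138, 0.389]
orientation: [3.141, 0.005, -1.571]
force: [-1.3, 1.6, -0.5]
grip_width: 0.0302
```

```bash
python3 w.py w14; python3 - <<'E'
from h import *
z=np.load('w14.npz'); im=z['im'].astype(int); W=z['W']
m=(im[...,1]>60)&(im[...,1]>1.8*im[...,0])&(im[...,1]>1.5*im[...,2])&(W[...,0]>.42)&(W[...,1]>-.2)
n,l,s,c=cv2.connectedComponentsWithStats(m.astype(np.uint8))
for i in range(1,n):
    if s[i,4]>100:
        p=W[l==i]; p=p[~np.isnan(p[:,0])]; print(s[i],cv2.minAreaRect(p[:,:2].astype(np.float32)*1000),p[:,2].min(),p[:,2].max())
        A=np.c_[p[:,:2]-p[:,:2].mean(0),np.ones(len(p))]; print(np.linalg.lstsq(A,p[:,2],rcond=None)[0].round(3))
W0=W[(W[...,0]>.33)&(W[...,0]<.47)&(W[...,1]>-.18)&(W[...,1]<-.05)&(W[...,2]>.035)&(W[...,2]<.1)]; print(cv2.minAreaRect(W0[:,:2].astype(np.float32)*1000),W0[:,2].max())
E
```

```text
{'time': 22.3167, 'joint_positions': [-0.2796, 0.5495, 0.7156, 2.23, -0.675, 0.5893, -0.6251], 'tool_pos': [0.3907, -0.1138, 0.389], 'orientation': [3.1412, 0.0054, -1.5714], 'force': [-1.2838, 1.5511, -0.5424], 'grip_width': 0.0302}
cam [ 0.466 -0.115  0.369]
[ 246   44   30   50 1284] ((495.01690673828125, -118.62942504882812), (29.942045211791992, 49.724117279052734), 85.31697082519531) -0.0004823650366174779 0.031121389959739978
[ 0.004 -0.025  0.028]
((388.3692932128906, -111.08551025390625), (85.01143646240234, 36.35517120361328), 85.43114471435547) 0.0462999088862984
```

View pics/w14.png

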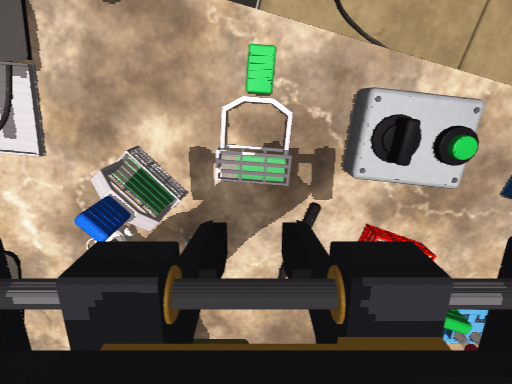

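Green lies flat in the open: tab centre (0.495,-0.119), top at z=0.028. I'll turn the wrist so the camera stays away from the column, then pinch the tab's tip so the basket can swing upright as I lift.

servo_tool:
  commands: [0.01,0,0.01,0,0,0.12,0.02,0,0.01,0,0,0.24,0.03,0,0.01,0,0,0.36,0.04,0,0.01,0,0,0.48,0.05,0,0.01,0,0,0.6,0.06,0,0.01,0,0,0.72,0.07,0,0.01,0,0,0.84,0.08,0,0.01,0,0,0.96,0.08,0,0.01,0,0,1.08,0.08,0,0.01,0,0,1.2,0.08,0,0.01,0,0,1.32,0.08,0,0.01,0,0,1.44]
  hand: 0.045

```text
time: 23.37
tool_pos: [0.4726, -0.1152, 0.3991]
orientation: [-3.141, 0.002, -0.126]
force: [-1.1, -0.6, -0.1]
grip_width: 0.0452
```

servo_tool:
  commands: [0,0,0,0,0,0.12,0,0,0,0,0,0.24,0,0,0,0,0,0.36,0,0,0,0,0,0.48,0,0,0,0,0,0.6,0,0,0,0,0,0.72,0,0,0,0,0,0.84,0,0,0,0,0,0.96,0,0,0,0,0,1.08,0,0,0,0,0,1.2,0,0,0,0,0,1.32,0,0,0,0,0,1.44]

```text
time: 24.37
tool_pos: [0.4726, -0.1156, 0.3995]
orientation: [3.141, 0.003, 1.318]
force: [1.1, 0.0, 0.7]
grip_width: 0.0448
```

```bash
python3 g.py .524 -.121 .1 1.49;  python3 -c "from h import *; st()"
```

```text
shift [ 0.0514 -0.0054 -0.1525] rot [ 2.500e-03 -1.000e-04  1.718e-01] grasp now [ 0.4726 -0.116   0.2525]
{'time': 24.3667, 'joint_positions': [0.2327, 0.5188, -0.1354, 1.981, 0.1152, 0.6489, 1.3412], 'tool_pos': [0.4726, -0.1156, 0.3995], 'orientation': [3.1412, 0.0025, 1.3182], 'force': [1.0869, 0.0066, 0.7157], 'grip_width': 0.0448}
```

servo_tool:
  commands: [0.02,-0.002,-0.02,0.0025,0,0.1,0.04,-0.004,-0.05,0.0025,0,0.17,0.0514,-0.0054,-0.09,0.0025,0,0.172,0.0514,-0.0054,-0.12,0.0025,0,0.172,0.0514,-0.0054,-0.1525,0.0025,0,0.172,0.0514,-0.0054,-0.1525,0.0025,0,0.172]

```text
time: 24.87
tool_pos: [0.5223, -0.121, 0.2423]
orientation: [-3.132, -0.0, 1.49]
force: [0.3, 0.9, -0.3]
grip_width: 0.0453
```

```bash
python3 g.py .524 -.121 .040 1.49; python3 w.py w15; python3 - <<'E'
from h import *
z=np.load('w15.npz'); im=z['im'].astype(int); W=z['W']
m=(im[...,1]>60)&(im[...,1]>1.8*im[...,0])&(im[...,1]>1.5*im[...,2])&(W[...,0]>.44)&(W[...,1]>-.2)
p=W[m]; print(cv2.minAreaRect(p[:,:2].astype(np.float32)*1000),len(p),p[:,2].max(),p[:,0].max())
E
```

```text
shift [ 0.0017 -0.     -0.0553] rot [-0.0009 -0.0091  0.0004] grasp now [ 0.521  -0.1209  0.0953]
{'time': 24.8667, 'joint_positions': [0.2086, 0.8321, -0.1122, 1.9535, 0.2277, 0.3771, 1.4095], 'tool_pos': [0.5223, -0.121, 0.2423], 'orientation': [-3.1325, -0.0001, 1.4896], 'force': [0.3269, 0.9098, -0.3028], 'grip_width': 0.0453}
cam [ 0.449 -0.116  0.223]
((497.7895812988281, -120.47100830078125), (31.30877685546875, 56.12503433227539), 85.2744140625) 3035 0.03067714206226092 0.5244974177693587
```

servo_tool:
  commands: [0.0035,0,-0.02,-0.001,-0.009,0,0.0035,0,-0.04,-0.001,-0.009,0,0.0035,0,-0.055,-0.001,-0.009,0,0.0035,0,-0.055,-0.001,-0.009,0,0.0035,0,-0.055,-0.001,-0.009,0]

```text
time: 25.33
tool_pos: [0.5271, -0.1214, 0.1917]
orientation: [3.137, 0.001, 1.489]
force: [0.7, 0.0, 0.1]
grip_width: 0.045
```

servo_tool:
  commands: [0,0,0,0,0,0,0,0,0,0,0,0,0,0,0,0,0,0,0,0,0,0,0,0,0,0,0,0,0,0,0,0,0,0,0,0,0,0,0,0,0,0]
  hand: 0.0

```text
time: 25.92
tool_pos: [0.5274, -0.1213, 0.1919]
orientation: [3.136, 0.001, 1.489]
force: [0.6, 1.1, 0.2]
grip_width: 0.0012
```

```bash
python3 g.py .524 -.121 .040 1.49;  python3 -c "from h import *; st()"
```

```text
shift [-0.0034  0.0003 -0.0049] rot [0.0013 0.0058 0.0008] grasp now [ 0.5283 -0.1215  0.0449]
{'time': 25.9167, 'joint_positions': [0.1876, 0.9251, -0.0787, 1.9551, 0.2446, 0.2643, 1.3933], 'tool_pos': [0.5274, -0.1213, 0.1919], 'orientation': [3.1357, 0.0008, 1.4891], 'force': [0.5983, 1.1107, 0.2471], 'grip_width': 0.0012}
```

Missed just beyond the tip. I'll open and go 6 mm in and 8 mm deeper.

servo_tool:
  commands: [0,0,0.005,0,0,0,0,0,0.005,0,0,0,0,0,0.005,0.001,0.006,0,-0.003,0,0.005,0.001,0.006,0,-0.006,0,0,0.001,0.006,0,-0.006,0,-0.008,0.001,0.006,0,-0.006,0,-0.011,0.001,0.006,0,-0.006,0,-0.011,0.001,0.006,0]
  hand: 0.045

```text
time: 26.58
tool_pos: [0.5209, -0.1212, 0.1796]
orientation: [-3.139, 0.0, 1.489]
force: [0.5, 0.6, -0.4]
grip_width: 0.0447
```

servo_tool:
  commands: [0,0,0,0,0,0,0,0,0,0,0,0,0,0,0,0,0,0,0,0,0,0,0,0,0,0,0,0,0,0,0,0,0,0,0,0,0,0,0,0,0,0]
  hand: 0.0

```text
time: 27.17
tool_pos: [0.5209, -0.1212, 0.1797]
orientation: [-3.139, 0.0, 1.489]
force: [-0.4, -0.9, 0.8]
grip_width: 0.0289
```

```bash
python3 g.py .524 -.121 .040 1.49
```

```text
shift [0.0031 0.0002 0.0073] rot [ 0.0001 -0.0024  0.0007] grasp now [ 0.5205 -0.1212  0.0327]
```

servo_tool:
  commands: [0,0,0.02,0,0,0,-0.005,0,0.04,0,0,0,-0.01,0,0.06,0,0,0,-0.02,0,0.08,0,0,0,-0.03,0,0.1,0,0,0,-0.04,0,0.12,0,0,0,-0.04,0,0.12,0,0,0,-0.04,0,0.12,0,0,0]

```text
time: 27.83
tool_pos: [0.4811, -0.1214, 0.3003]
orientation: [-3.141, 0.0, 1.489]
force: [-0.0, -0.1, -1.8]
grip_width: 0.0291
```

```bash
python3 w.py w16; python3 - <<'E'
from h import *
z=np.load('w16.npz'); im=z['im'].astype(int); W=z['W']
tz=env.sense()['tool_pos']
m=(im[...,1]>60)&(im[...,1]>1.8*im[...,0])&(im[...,1]>1.5*im[...,2])&(W[...,0]>.3)&(W[...,1]>-.2)&(W[...,1]<-.05)
n,l,s,c=cv2.connectedComponentsWithStats(m.astype(np.uint8))
for i in range(1,n):
    if s[i,4]>100:
        p=W[l==i]; p=p[~np.isnan(p[:,0])]; print(s[i],p.mean(0).round(3),p.min(0).round(3),p.max(0).round(3))
E
```

```text
{'time': 27.8333, 'joint_positions': [0.2381, 0.6974, -0.1354, 2.0464, 0.2196, 0.4113, 1.4211], 'tool_pos': [0.4811, -0.1214, 0.3003], 'orientation': [-3.1414, 0.0004, 1.4889], 'force': [-0.0399, -0.0747, -1.8076], 'grip_width': 0.0291}
cam [ 0.408 -0.116  0.28 ]
[ 206   83   74   35 2401] [ 0.41  -0.125  0.039] [ 0.396 -0.154  0.027] [ 0.426 -0.097  0.053]
[ 226  163   58   78 4109] [ 0.462 -0.121  0.132] [ 0.446 -0.136  0.106] [ 0.48  -0.105  0.149]
```

The basket swung to about 52° elevation. A few sharp up-and-back starts should swing it the rest of the way.

servo_tool:
  commands: [-0.02,0,0.036,0,0,0,-0.04,0,0.072,0,0,0,-0.05,0,0.09,0,0,0,-0.055,0,0.1,0,0,0,-0.058,0,0.105,0,0,0,-0.06,0,0.1,0,0,0,-0.055,0,0.09,0,0,0,-0.045,0,0.07,0,0,0,-0.03,0,0.05,0,0,0,-0.01,0,0.03,0,0,0,0,0,0.015,0,0,0,0,0,0.01,0,0,0]

```text
time: 28.88
tool_pos: [0.4848, -0.1201, 0.3062]
orientation: [3.14, -0.002, 1.491]
force: [3.2, 2.8, 32.3]
grip_width: 0.0293
```

```bash
cat > gt.py <<'E'
from h import *
import sys
s=env.sense(); im,d,c=snap('wrist'); W=cloud(d,c); np.savez('gt.npz',im=im,W=W); im=im.astype(int)
print('tool',np.round(s['tool_pos'],4),'w',round(s['grip_width'],4))
x,y=s['tool_pos'][:2]
m=(im[...,1]>60)&(im[...,1]>1.8*im[...,0])&(im[...,1]>1.5*im[...,2])&(abs(W[...,0]-x)<.12)&(abs(W[...,1]-y)<.07)
n,l,st_,c=cv2.connectedComponentsWithStats(m.astype(np.uint8))
for i in range(1,n):
    if st_[i,4]>100:
        p=W[l==i]; p=p[~np.isnan(p[:,0])]; a=np.linalg.eigh(np.cov(p.T))[1][:,2]; a*=np.sign(a[2]); print(st_[i],p.mean(0).round(3),p.min(0).round(3),p.max(0).round(3),'axis',a.round(2))
E
python3 gt.py
```

```text
tool [ 0.4848 -0.1201  0.3062] w 0.0293
[ 212  124   70   36 2216] [ 0.45  -0.126  0.027] [ 0.432 -0.155  0.015] [ 0.467 -0.094  0.038] axis [0.08 1.   0.01]
[ 226  180   58   62 3211] [ 0.472 -0.119  0.137] [ 0.462 -0.135  0.106] [ 0.487 -0.104  0.153] axis [ 0.34 -0.03  0.94]
```

It's now at 70° with its lower edge on the bench. I'll bring the tab back over the base, then let go.

servo_tool:
  commands: [-0.01,0,0.002,0,0,0,-0.02,0,0.004,0,0,0,-0.03,0,0.005,0,0,0,-0.04,0,0.006,0,0,0,-0.04,0,0.006,0,0,0,-0.04,0,0.006,0,0,0]

```text
time: 29.43
tool_pos: [0.4432, -0.1201, 0.3122]
orientation: [-3.141, -0.002, 1.491]
force: [0.2, -0.3, -1.8]
grip_width: 0.0293
```

```bash
python3 gt.py
```

```text
tool [ 0.4432 -0.1201  0.3122] w 0.0293
[ 211  123   81   35 2164] [ 0.406 -0.126  0.034] [ 0.389 -0.154  0.022] [ 0.423 -0.086  0.045] axis [0.06 1.   0.03]
[ 226  179   57   62 3203] [ 0.429 -0.119  0.143] [ 0.419 -0.135  0.112] [ 0.443 -0.104  0.159] axis [ 0.34 -0.03  0.94]
```

servo_tool:
  commands: [0,0,-0.004,0,0,0,0,0,-0.008,0,0,0,0,0,-0.009,0,0,0,0,0,-0.009,0,0,0]

```text
time: 29.82
tool_pos: [0.4482, -0.1199, 0.3057]
orientation: [3.128, -0.002, 1.492]
force: [2.4, 1.3, 22.4]
grip_width: 0.0288
```

servo_tool:
  commands: [0,0,0,0,0,0,0,0,0,0,0,0,0,0,0,0,0,0,0,0,0,0,0,0,0,0,0,0,0,0,0,0,0,0,0,0,0,0,0.03,0,0,0,0,0,0.06,0,0,0,0.01,0,0.09,0,0,0,0.02,0,0.11,0,0,0,0.02,0,0.11,0,0,0]
  hand: 0.05

```text
time: 30.73
tool_pos: [0.4708, -0.1199, 0.4194]
orientation: [3.118, -0.002, 1.492]
force: [1.6, 0.2, 0.2]
grip_width: 0.0501
```

```bash
python3 gt.py; python3 - <<'E'
from h import *
z=np.load('gt.npz'); W=z['W']
b=W[(W[...,0]>.33)&(W[...,0]<.48)&(W[...,1]>-.19)&(W[...,1]<-.05)&(W[...,2]>.02)&(W[...,2]<.05)]; print(cv2.minAreaRect(b[:,:2].astype(np.float32)*1000))
b=W[(W[...,0]>.33)&(W[...,0]<.48)&(W[...,1]>-.19)&(W[...,1]<-.05)&(W[...,2]>.12)&(W[...,2]<.17)]; print(cv2.minAreaRect(b[:,:2].astype(np.float32)*1000),b[:,2].max())
E
```

```text
tool [ 0.4708 -0.1199  0.4194] w 0.0501
[235  88  36  16 548] [ 0.404 -0.116  0.149] [ 0.397 -0.131  0.14 ] [ 0.41  -0.102  0.152] axis [0.08 1.   0.01]
((404.0794372558594, -115.88571166992188), (84.32300567626953, 44.04676818847656), 85.37045288085938)
((404.19415283203125, -115.7159194946289), (29.569934844970703, 12.913934707641602), 85.45191192626953) 0.1519016205076185
```

Green stands upright at (0.404,-0.116). Turning the jaws across the tab and regrasping, this time closing fully before the lift.

servo_tool:
  commands: [-0.02,0,0,0,0,-0.12,-0.04,0,0,0,0,-0.24,-0.06,0,0,0,0,-0.36,-0.066,0.002,0,0,0,-0.48,-0.066,0.004,0,0,0,-0.6,-0.066,0.004,0,0,0,-0.72,-0.066,0.004,0,0,0,-0.84,-0.066,0.004,0,0,0,-0.96,-0.066,0.004,0,0,0,-1.08,-0.066,0.004,0,0,0,-1.2,-0.066,0.004,0,0,0,-1.32,-0.066,0.004,0,0,0,-1.44]

```text
time: 31.78
tool_pos: [0.4021, -0.1158, 0.4159]
orientation: [3.123, 0.002, 0.046]
force: [0.4, -0.3, -0.7]
grip_width: 0.0502
```

```bash
python3 g.py .404 -.116 .2 -.08; python3 gt.py
```

```text
shift [ 0.0019 -0.0002 -0.0689] rot [ 0.0187 -0.0027 -0.1258] grasp now [ 0.4019 -0.1186  0.2689]
tool [ 0.4021 -0.1158  0.4159] w 0.0502
[248 157  18  38 465] [ 0.404 -0.115  0.147] [ 0.397 -0.154  0.012] [ 0.418 -0.101  0.152] axis [-0.05  0.23  0.97]
```

servo_tool:
  commands: [0.002,0,0,0.01,-0.003,-0.12,0.002,0,-0.03,0.0187,-0.003,-0.126,0.002,0,-0.06,0.0187,-0.003,-0.126,0.002,0,-0.069,0.0187,-0.003,-0.126,0.002,0,-0.069,0.0187,-0.003,-0.126]

```text
time: 32.25
tool_pos: [0.4027, -0.1154, 0.3442]
orientation: [-3.141, 0.007, -0.083]
force: [-0.0, -0.2, 0.0]
grip_width: 0.0499
```

```bash
python3 g.py .404 -.116 .13 -.08
```

```text
shift [ 0.0013 -0.0006 -0.0672] rot [-0.001  -0.0073  0.003 ] grasp now [ 0.4016 -0.1152  0.1972]
```

servo_tool:
  commands: [0.0013,-0.0006,-0.025,-0.001,-0.007,0.003,0.0013,-0.0006,-0.05,-0.001,-0.007,0.003,0.0013,-0.0006,-0.067,-0.001,-0.007,0.003,0.0013,-0.0006,-0.067,-0.001,-0.007,0.003,0.0013,-0.0006,-0.067,-0.001,-0.007,0.003]

```text
time: 32.67
tool_pos: [0.4035, -0.1161, 0.2771]
orientation: [-3.141, 0.002, -0.079]
force: [-0.2, 0.4, 0.4]
grip_width: 0.0497
```

servo_tool:
  commands: [0,0,0,0,0,0,0,0,0,0,0,0,0,0,0,0,0,0,0,0,0,0,0,0,0,0,0,0,0,0,0,0,0,0,0,0,0,0,0,0,0,0,0,0,0,0,0,0,0,0,0,0,0,0,0,0,0,0,0,0]
  hand: 0.0

```text
time: 33.5
tool_pos: [0.4034, -0.1161, 0.2774]
orientation: [-3.141, 0.002, -0.079]
force: [-0.4, -0.3, 5.6]
grip_width: 0.012
```

servo_tool:
  commands: [0,0,0.01,0,0,0,0,0,0.03,0,0,0,0,0,0.06,0,0,0,0,0,0.09,0,0,0,0,0,0.12,0,0,0,0,0,0.15,0,0,0,0,0,0.17,0,0,0,0,0,0.17,0,0,0]

```text
time: 34.17
tool_pos: [0.4041, -0.1165, 0.4504]
orientation: [3.141, -0.005, -0.079]
force: [0.3, 0.4, -2.5]
grip_width: 0.0115
```

```bash
python3 g.py .387 .309 .3 -.09; python3 gt.py
```

```text
shift [-0.0171  0.4255 -0.0034] rot [ 0.0007  0.0049 -0.0105] grasp now [ 0.4049 -0.1166  0.3034]
tool [ 0.4041 -0.1165  0.4504] w 0.0115
[ 239  237   30   42 1001] [ 0.406 -0.109  0.322] [ 0.4   -0.118  0.308] [ 0.413 -0.101  0.325] axis [-0.09 -0.99  0.12]
```

No slip this time: the tab top is 0.1255 below the TCP, as expected. Carrying to the middle hook.

servo_tool:
  commands: [0,0.03,0,0,0,0,0,0.07,0,0,0.005,0,0,0.11,0,0,0.005,0,0,0.15,0,0,0.005,0,0,0.19,0,0,0.005,0,0,0.23,0,0,0.005,-0.01,-0.005,0.27,0,0,0.005,-0.01,-0.01,0.31,0,0,0.005,-0.01,-0.017,0.35,0,0,0.005,-0.01,-0.017,0.39,0,0,0.005,-0.01,-0.017,0.42,0,0,0.005,-0.01,-0.017,0.4255,0,0,0.005,-0.01]

```text
time: 35.22
tool_pos: [0.3849, 0.3157, 0.4461]
orientation: [-3.14, 0.006, -0.08]
force: [-0.4, 0.7, -2.2]
grip_width: 0.012
```

```bash
python3 gt.py; python3 g.py .387 .309 .2235 -.09
```

```text
tool [0.3849 0.3157 0.4461] w 0.012
[241 245  27  33 830] [0.386 0.323 0.318] [0.38  0.314 0.316] [0.392 0.331 0.32 ] axis [-0.08 -1.    0.04]
shift [ 0.0017 -0.0048 -0.0756] rot [ 0.0002 -0.0058 -0.0084] grasp now [0.3844 0.3138 0.2991]
```

servo_tool:
  commands: [0.0017,-0.005,-0.025,0,-0.006,-0.008,0.0017,-0.005,-0.05,0,-0.006,-0.008,0.0017,-0.005,-0.07,0,-0.006,-0.008,0.0017,-0.005,-0.075,0,-0.006,-0.008,0.0017,-0.005,-0.075,0,-0.006,-0.008]

```text
time: 35.68
tool_pos: [0.3865, 0.3071, 0.3691]
orientation: [3.137, 0.004, -0.091]
force: [-0.0, 0.3, -0.8]
grip_width: 0.012
```

```bash
python3 gt.py; python3 g.py .467 .302 .2245 -.09
```

```text
tool [0.3865 0.3071 0.3691] w 0.012
[240 243  28  35 857] [0.388 0.314 0.241] [0.382 0.305 0.233] [0.394 0.321 0.243] axis [-0.08 -0.99  0.07]
shift [ 0.0799 -0.0056  0.0011] rot [ 0.0025 -0.0017  0.0012] grasp now [0.3868 0.3072 0.2234]
```

servo_tool:
  commands: [0.01,0,0.002,0.0025,-0.002,0,0.025,-0.001,0.002,0.0025,-0.002,0,0.04,-0.003,0.002,0.0025,-0.002,0,0.055,-0.004,0.002,0.0025,-0.002,0,0.07,-0.0055,0.002,0.0025,-0.002,0,0.08,-0.0055,0.002,0.0025,-0.002,0,0.08,-0.0055,0.002,0.0025,-0.002,0]

```text
time: 36.32
tool_pos: [0.47, 0.3013, 0.3737]
orientation: [-3.14, -0.005, -0.094]
force: [-1.1, 0.4, -1.2]
grip_width: 0.0115
```

```bash
python3 gt.py; python3 g.py .467 .302 .2 -.09
```

```text
tool [0.47   0.3013 0.3737] w 0.0115
[240 243  28  35 841] [0.472 0.309 0.246] [0.466 0.301 0.237] [0.478 0.316 0.248] axis [-0.08 -1.    0.05]
shift [-0.0014  0.0003 -0.0262] rot [-0.001   0.0025  0.003 ] grasp now [0.4687 0.3018 0.2262]
```

servo_tool:
  commands: [-0.002,0,-0.008,0,0.003,0.003,-0.002,0,-0.016,0,0.003,0.003,-0.002,0,-0.022,0,0.003,0.003,-0.002,0,-0.026,0,0.003,0.003,-0.002,0,-0.026,0,0.003,0.003]

```text
time: 36.78
tool_pos: [0.4653, 0.3017, 0.3474]
orientation: [-3.141, 0.003, -0.089]
force: [-3.5, -0.9, 6.9]
grip_width: 0.0118
```

servo_tool:
  commands: [0,0,0,0,0,0,0,0,0,0,0,0,0,0,0,0,0,0,0,0,0,0,0,0,0,0,0,0,0,0]
  hand: 0.034

```text
time: 37.2
tool_pos: [0.4654, 0.3017, 0.3472]
orientation: [-3.141, 0.003, -0.089]
force: [0.4, 0.3, 0.2]
grip_width: 0.0338
```

```bash
python3 gt.py;python3 -c "from h import *; st()"
```

```text
tool [0.4654 0.3017 0.3472] w 0.0338
[240 247  28  31 791] [0.466 0.309 0.22 ] [0.459 0.296 0.211] [0.472 0.315 0.222] axis [0.17 0.98 0.04]
{'time': 37.25, 'joint_positions': [-0.7925, 0.6881, 0.2273, 1.8509, -0.2482, 0.6323, -0.5031], 'tool_pos': [0.4654, 0.3017, 0.3473], 'orientation': [-3.1414, 0.003, -0.0893], 'force': [-0.4144, 0.5236, -0.6982], 'grip_width': 0.0341}
```

Green hangs on the middle hook with its tab top at z=0.221. Rising and going to blue.

servo_tool:
  commands: [0,0,0.03,0,0,0,0,0,0.07,0,0,0,-0.02,-0.01,0.11,0,0,0,-0.04,-0.04,0.11,0,0,-0.08,-0.055,-0.08,0.11,0,0,-0.16,-0.065,-0.12,0.1,0,0,-0.24,-0.07,-0.16,0.09,0,0,-0.32,-0.08,-0.2,0.08,0,0,-0.4,-0.085,-0.24,0.08,0,0,-0.48,-0.085,-0.27,0.08,0,0,-0.56,-0.085,-0.275,0.08,0,0,-0.64,-0.085,-0.275,0.08,0,0,-0.73]
  hand: 0.06

```text
time: 38.25
tool_pos: [0.38, 0.0239, 0.4276]
orientation: [-3.141, 0.002, -0.83]
force: [-0.9, 0.3, -0.2]
grip_width: 0.06
```

```bash
python3 w.py w17; python3 bl.py w17.npz; python3 g.py .361 .023 .2 -.82
```

```text
{'time': 38.25, 'joint_positions': [-0.5261, 0.3821, 0.4903, 2.2364, -0.3247, 0.5903, -0.6229], 'tool_pos': [0.38, 0.0239, 0.4276], 'orientation': [-3.1412, 0.0023, -0.8297], 'force': [-0.8552, 0.3165, -0.1601], 'grip_width': 0.06}
cam [0.436 0.073 0.408]
w17.npz blue tab ((362.3103942871094, 21.571613311767578), (27.10826301574707, 11.98401165008545), 42.14973449707031) 297 0.1517773653637822
w17.npz bk ((361.9107666015625, 22.166213989257812), (85.13052368164062, 43.823326110839844), 42.77640151977539) 621
shift [-0.0193 -0.0022 -0.0805] rot [-0.0022 -0.0013  0.0114] grasp now [0.3801 0.0256 0.2805]
```

servo_tool:
  commands: [-0.01,-0.003,-0.01,-0.002,-0.001,0.004,-0.018,-0.003,-0.03,-0.002,-0.001,0.004,-0.018,-0.003,-0.05,-0.002,-0.001,0.004,-0.018,-0.003,-0.07,-0.002,-0.001,0.004,-0.018,-0.003,-0.085,-0.002,-0.001,0.004,-0.018,-0.003,-0.085,-0.002,-0.001,0.004,-0.018,-0.003,-0.085,-0.002,-0.001,0.004]

```text
time: 38.88
tool_pos: [0.3623, 0.0223, 0.3422]
orientation: [3.141, 0.002, -0.826]
force: [0.5, 0.1, 0.6]
grip_width: 0.06
```

```bash
python3 g.py .362 .0222 .14 -.826; python3 -c "from h import *; st()"
```

```text
shift [-0.0003 -0.0001 -0.0552] rot [-0.0004 -0.0018  0.0001] grasp now [0.3621 0.0224 0.1952]
{'time': 38.8833, 'joint_positions': [-0.3511, 0.5339, 0.2525, 2.3918, -0.5113, 0.2642, -0.462], 'tool_pos': [0.3623, 0.0223, 0.3422], 'orientation': [3.1405, 0.0016, -0.8261], 'force': [0.4894, 0.1268, 0.6241], 'grip_width': 0.06}
```

servo_tool:
  commands: [0,0,-0.015,0,0,0,0,0,-0.03,0,0,0,0,0,-0.045,0,0,0,0,0,-0.054,0,0,0,0,0,-0.054,0,0,0]

```text
time: 39.3
tool_pos: [0.3628, 0.0225, 0.2879]
orientation: [3.141, 0.002, -0.825]
force: [0.4, -0.8, -0.8]
grip_width: 0.0601
```

```bash
python3 g.py .362 .0222 .14 -.826; python3 -c "from h import *; st()"
```

```text
shift [-0.0008 -0.0003 -0.0009] rot [-0.0008 -0.002  -0.0008] grasp now [0.3625 0.0226 0.1409]
{'time': 39.3, 'joint_positions': [-0.218, 0.6613, 0.048, 2.4375, -0.5968, 0.0546, -0.4091], 'tool_pos': [0.3628, 0.0225, 0.2879], 'orientation': [3.1407, 0.002, -0.8252], 'force': [0.4237, -0.8227, -0.7841], 'grip_width': 0.0601}
```

servo_tool:
  commands: [0,0,0,0,0,0,0,0,0,0,0,0,0,0,0,0,0,0,0,0,0,0,0,0,0,0,0,0,0,0,0,0,0,0,0,0,0,0,0,0,0,0,0,0,0,0,0,0,0,0,0,0,0,0,0,0,0,0,0,0]
  hand: 0.0

```text
time: 40.13
tool_pos: [0.3627, 0.0226, 0.288]
orientation: [3.141, 0.002, -0.825]
force: [0.7, 0.4, 1.0]
grip_width: 0.0117
```

servo_tool:
  commands: [0,0,0.01,0,0,0,0,0,0.03,0,0,0,0,0,0.06,0,0,0,0.01,0,0.09,0,0,0,0.01,0,0.12,0,0,0,0.01,0,0.145,0,0,0,0.01,0,0.16,0,0,0,0.01,0,0.16,0,0,0]

```text
time: 40.8
tool_pos: [0.3732, 0.0225, 0.45]
orientation: [-3.138, -0.0, -0.825]
force: [0.7, 0.2, -1.3]
grip_width: 0.0113
```

```bash
python3 w.py w18; python3 - <<'E'
from h import *
z=np.load('w18.npz'); W=z['W']; im=z['im'].astype(int); t=env.sense()['tool_pos']
m=(im[...,2]>80)&(im[...,2]>1.5*im[...,0])&(im[...,2]>1.3*im[...,1])&(np.hypot(W[...,0]-t[0],W[...,1]-t[1])<.04)&(W[...,2]>.2)
p=W[m]; print(len(p),p.mean(0),'top rel tcp',np.percentile(p[:,2],98)-t[2])
E
python3 g.py .377 .202 .3 -.09
```

```text
{'time': 40.8, 'joint_positions': [-0.6032, 0.3396, 0.586, 2.221, -0.3111, 0.6546, -0.6195], 'tool_pos': [0.3732, 0.0225, 0.45], 'orientation': [-3.1377, -0.0004, -0.8247], 'force': [0.7157, 0.2223, -1.2929], 'grip_width': 0.0113}
cam [0.429 0.072 0.43 ]
1056 [0.37788633 0.02493812 0.31032095] top rel tcp -0.13541086559357746
shift [ 0.0042  0.1793 -0.0016] rot [-2.000e-03 -2.000e-04  7.342e-01] grasp now [0.3728 0.023  0.3016]
```

Blue is held without slip. Carrying to the right hook.

servo_tool:
  commands: [0,0.02,0,0,0,0.1,0,0.04,0,0,0,0.2,0,0.06,0,0,0,0.3,0,0.08,0,0,0,0.4,0,0.1,0,0,0,0.5,0.004,0.13,0,0,0,0.6,0.004,0.16,0,0,0,0.7,0.004,0.179,0,0,0,0.734,0.004,0.179,-0.03,0,0,0.734,0.004,0.179,-0.055,0,0,0.734,0.004,0.179,-0.066,0,0,0.734,0.004,0.179,-0.066,0,0,0.734]

```text
time: 41.85
tool_pos: [0.3753, 0.2011, 0.379]
orientation: [3.138, 0.008, -0.09]
force: [-0.0, -0.2, -1.5]
grip_width: 0.0119
```

```bash
python3 g.py .4573 .1947 .237 -.09; python3 w.py w18; python3 - <<'E'
from h import *
z=np.load('w18.npz'); W=z['W']; im=z['im'].astype(int); t=env.sense()['tool_pos']
m=(im[...,2]>80)&(im[...,2]>1.5*im[...,0])&(im[...,2]>1.3*im[...,1])&(np.hypot(W[...,0]-t[0],W[...,1]-t[1])<.04)&(W[...,2]>.2)
p=W[m]; print(len(p),p.mean(0),'top rel tcp',np.percentile(p[:,2],98)-t[2])
E
```

```text
shift [ 0.082  -0.0064  0.005 ] rot [ 0.0025 -0.0086  0.0001] grasp now [0.3741 0.2007 0.232 ]
{'time': 41.85, 'joint_positions': [-0.7805, 0.5059, 0.275, 2.1782, -0.2833, 0.4992, -0.3772], 'tool_pos': [0.3753, 0.2011, 0.379], 'orientation': [3.1383, 0.0084, -0.0901], 'force': [-0.0358, -0.2326, -1.4891], 'grip_width': 0.0119}
cam [0.383 0.274 0.359]
950 [0.37550661 0.20385366 0.24051927] top rel tcp -0.1381630244401611
```

servo_tool:
  commands: [0,0,0.005,0.0025,-0.009,0,0.01,-0.001,0.006,0.0025,-0.009,0,0.025,-0.002,0.006,0.0025,-0.009,0,0.04,-0.003,0.006,0.0025,-0.009,0,0.055,-0.0045,0.006,0.0025,-0.009,0,0.07,-0.006,0.006,0.0025,-0.009,0,0.08,-0.0064,0.006,0.0025,-0.009,0,0.082,-0.0064,0.006,0.0025,-0.009,0,0.082,-0.0064,0.006,0.0025,-0.009,0]

```text
time: 42.65
tool_pos: [0.4586, 0.1946, 0.3869]
orientation: [-3.139, -0.004, -0.091]
force: [0.4, 0.3, -1.6]
grip_width: 0.0115
```

```bash
python3 g.py .4573 .1947 .2125 -.09; python3 -c "from h import *; st()"
```

```text
shift [-0.0013  0.0001 -0.0274] rot [-0.0018  0.0039  0.0015] grasp now [0.4591 0.1949 0.2399]
{'time': 42.65, 'joint_positions': [-0.6732, 0.5684, 0.284, 1.9788, -0.2608, 0.6246, -0.3109], 'tool_pos': [0.4586, 0.1946, 0.3869], 'orientation': [-3.1394, -0.0037, -0.0915], 'force': [0.4359, 0.3154, -1.5597], 'grip_width': 0.0115}
```

servo_tool:
  commands: [-0.001,0,-0.008,0,0.004,0,-0.001,0,-0.016,0,0.004,0,-0.001,0,-0.022,0,0.004,0,-0.001,0,-0.0275,0,0.004,0,-0.001,0,-0.0275,0,0.004,0]

```text
time: 43.07
tool_pos: [0.457, 0.1947, 0.3583]
orientation: [-3.141, 0.002, -0.091]
force: [-0.8, -0.5, -1.0]
grip_width: 0.012
```

servo_tool:
  commands: [0,0,0,0,0,0,0,0,0,0,0,0,0,0,0,0,0,0,0,0,0,0,0,0,0,0,0,0,0,0,0,0,0.03,0,0,0,0,0,0.07,0,0,0,0,0,0.1,0,0,0,-0.01,0,0.11,0,0,0,-0.02,-0.04,0.11,0,0,0,-0.03,-0.08,0.11,0,0,0,-0.03,-0.08,0.11,0,0,0]
  hand: 0.034

```text
time: 44.07
tool_pos: [0.4248, 0.1076, 0.4689]
orientation: [3.139, 0.004, -0.101]
force: [-0.1, 0.3, -0.7]
grip_width: 0.0337
```

```bash
python3 v.py v3.png; python3 -c "
from h import *
W=np.load('wr.npz')['W']
for n,c in(('g',(.467,.302)),('b',(.457,.195))):
    p=W[(np.hypot(W[...,0]-c[0],W[...,1]-c[1])<.03)&(W[...,2]>.19)&(W[...,2]<.24)]; print(n,len(p),p.mean(0) if len(p) else '', p[:,2].max() if len(p) else '')
st()"
```

```text
g 0  
b 754 [0.45705795 0.19293033 0.21762716] 0.2221761868488519
{'time': 44.2167, 'joint_positions': [-0.6131, 0.377, 0.3546, 2.0161, -0.1862, 0.7794, -0.2403], 'tool_pos': [0.4271, 0.1146, 0.4686], 'orientation': [-3.1397, 0.0014, -0.0921], 'force': [-0.4866, -0.8399, -0.2322], 'grip_width': 0.0341}
```

View pics/v3.png

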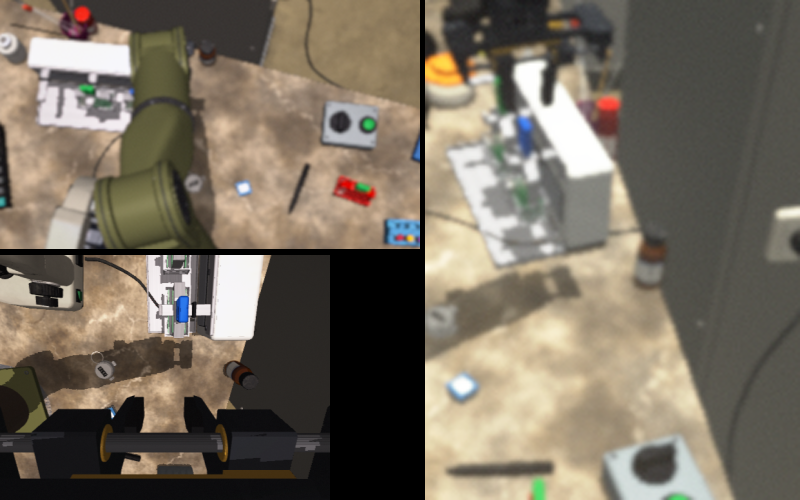

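Both baskets hang: blue's tab top is at 0.222, and green is visible on the middle hook. Now to the selector.

servo_tool:
  commands: [0,-0.04,-0.01,0,0,0.1,0,-0.08,-0.02,0,0,0.22,0,-0.12,-0.03,0,0,0.34,0,-0.16,-0.04,0,0,0.46,0,-0.2,-0.05,0,0,0.58,0,-0.24,-0.06,0,0,0.7,0,-0.28,-0.07,0,0,0.82,0,-0.32,-0.07,0,0,0.94,0,-0.35,-0.07,0,0,1.06,0,-0.375,-0.07,0,0,1.18,0,-0.375,-0.07,0,0,1.3,0,-0.375,-0.07,0,0,1.42]
  hand: 0.044

```text
time: 45.22
tool_pos: [0.428, -0.2619, 0.3981]
orientation: [-3.141, 0.001, 1.331]
force: [0.1, 0.5, -0.3]
grip_width: 0.0441
```

```bash
python3 w.py w19; python3 f.py w19; python3 g.py .423 -.2635 .13 1.466; python3 - <<'E'
from h import *
eyes.read_camera('top'); print([ (round(q['score'],2),np.round(q['rect']).tolist()) for q in models.recognise('top','basket_yellow')], [ (round(q['score'],2),np.round(q['rect']).tolist()) for q in models.recognise('top','basket_yellow_tab')])
E
```

```text
{'time': 45.2167, 'joint_positions': [0.5452, 0.5391, -0.1375, 1.9404, 0.1157, 0.6704, 1.6673], 'tool_pos': [0.428, -0.2619, 0.3981], 'orientation': [-3.1405, 0.0012, 1.3312], 'force': [0.0643, 0.4822, -0.3133], 'grip_width': 0.0441}
cam [ 0.357 -0.245  0.378]
sel mean [ 0.4213 -0.2632  0.0824] rect [ 422.6 -263.5] [14.  45.8] 83.9 pca 173.8 ztop 0.0842 591
btn mean [ 0.4145 -0.3252  0.0658] rect [ 415.8 -326.9] [40.7 40.8] 48.7 pca 177.0 ztop 0.0729 1090
box mean [ 0.4156 -0.2876  0.0499] rect [ 420.1 -289.2] [123.6  98.8] 83.8 pca 82.9 ztop 0.0513 6092
shift [-0.0051 -0.0026 -0.1211] rot [ 0.0005 -0.0014  0.1277] grasp now [ 0.4279 -0.261   0.2511]
[] []
```

servo_tool:
  commands: [-0.005,-0.002,-0.03,0,-0.001,0.1,-0.005,-0.002,-0.06,0,-0.001,0.13,-0.005,-0.002,-0.09,0,-0.001,0.13,-0.005,-0.002,-0.12,0,-0.001,0.13,-0.005,-0.002,-0.14,0,-0.001,0.13,-0.005,-0.002,-0.14,0,-0.001,0.13]

```text
time: 45.92
tool_pos: [0.4227, -0.2602, 0.2551]
orientation: [-3.135, -0.002, 1.456]
force: [-0.6, 0.0, 0.2]
grip_width: 0.0439
```

```bash
python3 g.py .423 -.2635 .08 1.4626
```

```text
shift [ 0.0003 -0.0033 -0.0281] rot [-0.0024 -0.0065  0.0066] grasp now [ 0.4217 -0.2598  0.1081]
```

servo_tool:
  commands: [0.001,-0.004,-0.01,-0.002,-0.006,0.006,0.001,-0.004,-0.02,-0.002,-0.006,0.006,0.001,-0.004,-0.027,-0.002,-0.006,0.006,0.001,-0.004,-0.027,-0.002,-0.006,0.006]

```text
time: 46.25
tool_pos: [0.4238, -0.2638, 0.2276]
orientation: [-3.14, -0.001, 1.462]
force: [-0.0, 0.7, 0.4]
grip_width: 0.0438
```

servo_tool:
  commands: [0,0,0,0,0,0,0,0,0,0,0,0,0,0,0,0,0,0,0,0,0,0,0,0,0,0,0,0,0,0,0,0,0,0,0,0,0,0,0,0,0,0]
  hand: 0.0

```text
time: 46.83
tool_pos: [0.4239, -0.2637, 0.2281]
orientation: [-3.141, -0.001, 1.462]
force: [0.2, 1.9, 4.5]
grip_width: 0.0136
```

```bash
python3 g.py .423 -.2635 .08 1.4626; python3 -c "
from h import *
st(); print(env.sense()['wrist_torque'])"
```

```text
shift [-0.0009  0.0002 -0.0011] rot [-0.0007 -0.0007  0.0006] grasp now [ 0.4238 -0.2635  0.0811]
{'time': 46.8333, 'joint_positions': [0.51, 0.8364, -0.0754, 2.0717, 0.2339, 0.2422, 1.694], 'tool_pos': [0.4239, -0.2637, 0.2281], 'orientation': [-3.1408, -0.0006, 1.462], 'force': [0.1547, 1.8586, 4.4924], 'grip_width': 0.0136}
[ 0.26888386  0.0762533  -0.00226948]
```

servo_tool:
  commands: [-0.001,0,0,0,0,-0.1,-0.001,0,0,0,0,-0.2,-0.001,0,0,0,0,-0.3,-0.001,0,0,0,0,-0.4,-0.001,0,0,0,0,-0.5,-0.001,0,0,0,0,-0.6,-0.001,0,0,0,0,-0.7,-0.001,0,0,0,0,-0.8,-0.001,0,0,0,0,-0.9,-0.001,0,0,0,0,-1.0,-0.001,0,0,0,0,-1.047,-0.001,0,0,0,0,-1.047]

```text
time: 47.83
tool_pos: [0.4226, -0.2649, 0.2281]
orientation: [3.14, 0.0, 0.412]
force: [-1.4, -3.5, 0.4]
grip_width: 0.0138
```

```bash
python3 g.py .423 -.2635 .081 -.632; python3 -c "
from h import *
st(); print(env.sense()['wrist_torque'])"
```

```text
shift [ 0.0004  0.0014 -0.0001] rot [ 1.4000e-03 -6.0000e-04 -1.0441e+00] grasp now [ 0.4226 -0.2651  0.0811]
{'time': 47.8333, 'joint_positions': [0.4194, 0.8416, 0.0789, 2.0787, -0.2561, 0.2293, 1.1338], 'tool_pos': [0.4226, -0.2649, 0.2281], 'orientation': [3.1402, 0.0004, 0.4121], 'force': [-1.4046, -3.4517, 0.4201], 'grip_width': 0.0138}
[-0.86910481  0.30450564 -0.01703734]
```

servo_tool:
  commands: [0,0.001,0,0,0,-0.1,0,0.001,0,0,0,-0.2,0,0.001,0,0,0,-0.3,0,0.001,0,0,0,-0.4,0,0.001,0,0,0,-0.5,0,0.001,0,0,0,-0.6,0,0.001,0,0,0,-0.7,0,0.001,0,0,0,-0.8,0,0.001,0,0,0,-0.9,0,0.001,0,0,0,-1.0,0,0.001,0,0,0,-1.045,0,0.001,0,0,0,-1.045]

```text
time: 48.83
tool_pos: [0.4211, -0.2646, 0.2281]
orientation: [3.138, 0.002, -0.634]
force: [-4.1, -3.1, 2.0]
grip_width: 0.0138
```

```bash
python3 g.py .423 -.2635 .081 -.632; python3 -c "
from h import *
st(); print(env.sense()['wrist_torque'])"
```

```text
shift [ 0.0019  0.0011 -0.0001] rot [ 0.0021 -0.0037  0.0024] grasp now [ 0.4206 -0.2649  0.0811]
{'time': 48.8333, 'joint_positions': [0.3158, 0.861, 0.2533, 2.0865, -0.733, 0.2827, 0.5618], 'tool_pos': [0.4211, -0.2646, 0.2281], 'orientation': [3.1378, 0.0017, -0.6344], 'force': [-4.089, -3.0995, 2.0227], 'grip_width': 0.0138}
[-0.56045876  1.08039712  0.02399142]
```

Turned 2.096 rad. Releasing, rising and checking the bar angle.

servo_tool:
  commands: [0,0,0,0,0,0,0,0,0,0,0,0,0,0,0,0,0,0,0,0,0,0,0,0,0,0,0.03,0,0,0,0,0,0.07,0,0,0,0,-0.02,0.11,0,0,0.1,0,-0.05,0.15,0,0,0.22,0,-0.06,0.15,0,0,0.34,0,-0.06,0.15,0,0,0.46,0,-0.06,0.15,0,0,0.55,0,-0.06,0.15,0,0,0.55]
  hand: 0.044

```text
time: 49.83
tool_pos: [0.4211, -0.3247, 0.3785]
orientation: [3.138, 0.0, -0.082]
force: [-0.7, -0.8, -0.1]
grip_width: 0.044
```

```bash
python3 w.py w20; python3 f.py w20; python3 g.py .4165 -.3272 .15 -.09
```

```text
{'time': 49.8333, 'joint_positions': [0.3358, 0.635, 0.3866, 1.8945, -0.359, 0.6788, 0.8546], 'tool_pos': [0.4211, -0.3247, 0.3785], 'orientation': [3.1382, 0.0005, -0.0818], 'force': [-0.7151, -0.7886, -0.103], 'grip_width': 0.044}
cam [ 0.428 -0.252  0.358]
sel mean [ 0.4235 -0.2635  0.0827] rect [ 423.2 -263.9] [45.5 14. ] 53.7 pca 53.7 ztop 0.0842 762
btn mean [ 0.4168 -0.3255  0.0658] rect [ 416.5 -327. ] [40.4 41. ] 71.5 pca 165.4 ztop 0.0727 1206
box mean [ 0.4211 -0.2852  0.0499] rect [ 420.4 -289.5] [123.6  99.1] 83.8 pca 83.9 ztop 0.0513 7551
shift [-0.0047 -0.0028 -0.0812] rot [ 0.0029 -0.0014 -0.0044] grasp now [ 0.421  -0.3249  0.2312]
```

The bar is back at 53.7°, exactly four clicks (120°) clockwise. Now the button, with closed fingers.

servo_tool:
  commands: [-0.0047,-0.003,-0.02,0.003,-0.001,-0.004,-0.0047,-0.003,-0.05,0.003,-0.001,-0.004,-0.0047,-0.003,-0.08,0.003,-0.001,-0.004,-0.0047,-0.003,-0.105,0.003,-0.001,-0.004,-0.0047,-0.003,-0.12,0.003,-0.001,-0.004,-0.0047,-0.003,-0.12,0.003,-0.001,-0.004,-0.0047,-0.003,-0.12,0.003,-0.001,-0.004,-0.0047,-0.003,-0.12,0.003,-0.001,-0.004]
  hand: 0.0

```text
time: 50.55
tool_pos: [0.4168, -0.3276, 0.2589]
orientation: [3.141, -0.0, -0.09]
force: [-0.0, 0.0, 0.6]
grip_width: 0.0008
```

```bash
python3 g.py .4165 -.3272 .0845 -.09; python3 -c "from h import *; st()"
```

```text
shift [-0.0003  0.0004 -0.0274] rot [0.0007 0.0003 0.0004] grasp now [ 0.4168 -0.3277  0.1119]
{'time': 50.55, 'joint_positions': [0.4367, 0.8174, 0.2404, 1.9811, -0.4662, 0.3956, 0.9471], 'tool_pos': [0.4168, -0.3276, 0.2589], 'orientation': [3.1409, -0.0003, -0.0904], 'force': [-0.0062, 0.0129, 0.6347], 'grip_width': 0.0008}
```

servo_tool:
  commands: [0,0,-0.01,0,0,0,0,0,-0.018,0,0,0,0,0,-0.023,0,0,0,0,0,-0.026,0,0,0,0,0,-0.0275,0,0,0,0,0,-0.0275,0,0,0,0,0,-0.0275,0,0,0]

```text
time: 51.13
tool_pos: [0.417, -0.3277, 0.2324]
orientation: [3.141, -0.002, -0.091]
force: [-0.8, 1.2, 10.5]
grip_width: 0.0005
```

10.5 N at 6 mm of travel, against the 4 N needed, so the button is bottomed. Releasing and rising clear.

servo_tool:
  commands: [0,0,0,0,0,0,0,0,0.02,0,0,0,0,0,0.05,0,0,0,0,0,0.09,0,0,0,0,0,0.13,0,0,0,0,0,0.15,0,0,0,0,0,0.15,0,0,0]

```text
time: 51.72
tool_pos: [0.4176, -0.3288, 0.3867]
orientation: [3.136, -0.009, -0.091]
force: [0.3, -0.2, -0.7]
grip_width: 0.0003
```

```bash
python3 w.py w21; python3 f.py w21; python3 - <<'E'
from h import *
for n in('top','side'):
    im,d,c=snap(n); W=cloud(d,c); np.savez(n+'.npz',im=im,W=W)
    for k,c in(('green',(.467,.302)),('blue',(.457,.195))):
        p=W[(np.hypot(W[...,0]-c[0],W[...,1]-c[1])<.03)&(W[...,2]>.185)&(W[...,2]<.24)]
        if len(p): print(n,k,len(p),p.mean(0).round(3),p[:,2].max().round(3))
a=np.load('top.npz')['im'][120:230,130:390]; b=np.load('side.npz')['im'][90:240,200:340]
c=np.zeros((530,780,3),np.uint8); c[:200,:473]=cv2.resize(a,(473,200),interpolation=cv2.INTER_CUBIC); c[205:205+321,:300]=cv2.resize(b,(300,321),interpolation=cv2.INTER_CUBIC)
save(c,'v4.png')
E
```

```text
{'time': 51.7167, 'joint_positions': [0.3373, 0.6228, 0.4011, 1.8913, -0.3672, 0.689, 0.8641], 'tool_pos': [0.4176, -0.3288, 0.3867], 'orientation': [3.1364, -0.0091, -0.091], 'force': [0.3279, -0.2448, -0.7212], 'grip_width': 0.0003}
cam [ 0.426 -0.256  0.366]
sel mean [ 0.4235 -0.2635  0.0828] rect [ 423.2 -264.1] [45.8 14. ] 53.7 pca 53.7 ztop 0.0842 737
btn mean [ 0.4167 -0.3256  0.0658] rect [ 416.6 -327.4] [40.7 41.3] 48.1 pca 111.4 ztop 0.0728 1171
box mean [ 0.421  -0.2854  0.0499] rect [ 420.7 -289.6] [123.9  99.1] 83.8 pca 84.4 ztop 0.0513 7314
top green 47 [0.463 0.302 0.213] 0.228
top blue 53 [0.455 0.195 0.212] 0.228
side green 55 [0.462 0.293 0.207] 0.224
side blue 67 [0.454 0.187 0.207] 0.222
```

View pics/v4.png

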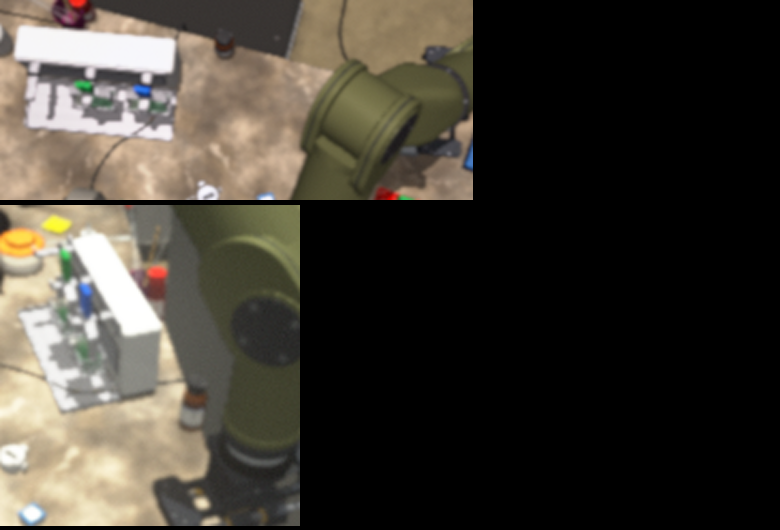

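Both baskets hang on the middle and right hooks, green at (82,87) and blue at (142,90). The knob is at four clicks and the button is back up. Handing in.

```bash
python3 -c "
from h import *
print(job.job_done())"
```

```text
the job is handed in; nothing more can be done
None
```

The dryer job is done and handed in at about 52 s of the 200 s allowed; the hand-in gave no verdict.

- **Selector off:** I turned the knob four clicks anticlockwise until the grip slipped at about 1.65 N m. The bar then stood at 174°, up from 53.6°.
- **Baskets:** Green hangs on the middle hook and blue on the right hook. No yellow basket showed in any view or to the recogniser.
- **Selector on:** I turned it back exactly four clicks, and the last check shows the bar at 53.7°, which is 120° from the stop.
- **Start button:** It went down 6 mm at 10.5 N and is back up, with its top at 72.8 mm.

**What went wrong on the way:**
- I lifted green before the fingers had fully closed, so its tab slid 33 mm in the grip. The hook tip then caught the handle and knocked it off. It came to rest leaning by the microscope. I drew it out, set it upright on open bench and hung it on the second try.
- Blue was knocked aside partway through, as you warned it might be. I measured it again before picking it up.

**Last checks:** Both tab tops stand at 0.22 m, which is right for hanging on the hooks. The side camera reads 8–9 mm lower in y than the top camera, a difference it also showed at the start. The brown bottle looks undisturbed in the last pictures, but I did not measure it. The arm was clear of everything at the end.

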